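Clip the cake-tier pillars into their carriage, slide it under the glass shelf and lock it

ROBOT

A 6-joint arm with a two-finger parallel gripper is mounted at the origin on the work surface. World frame = base frame: x ahead of the robot, y to its left, z up, the work surface at z = 0. Lengths are in m, angles in degrees, forces in N, time in s.
With the tool pointing down it reaches from about 0.4 to 0.825 m from the base axis. Payload 7 kg.
Tool frame: the origin (TCP) lies between the finger pads; the fingertips stand 19 mm ahead of it and the grasp point (between the pads) is the TCP (r.tip_extent is the distance from the TCP to the fingertips, in m); z points along the fingers, y is the direction in which the jaws open and shut (so a half turn about z gives the same grasp; the last joint's range is limited). The gripper opens to 88 mm and grips with 3 to 60 N. Pads are 19 mm wide; open, the fingers measure 130 mm over their backs; the gripper's body (78 mm by 193 mm) begins 47 mm behind the grasp point.
Start: joints at [-59.926, 20.546, 0.682, 0, -70.136, -16.507], TCP at [0.158, -0.656, 0.224] pointing down, gripper open.
Joint ranges: [-176.03, 176.03], [-82.01, 121.73], [-58.28, 71.71], [-173.87, 95.51], [-174.79, -0.11], [-173.66, 173.66]. Speed limits (degrees/s): [136.94, 136.94, 172.46, 180, 180, 180].

INTERFACE

Orientations are given as [roll, pitch, yaw] about the fixed x, y, z axes, in that order (R = Rz(yaw) Ry(pitch) Rx(roll)).
In Python, from plant import r, capture, workorder, spotter gives the robot as it stands.
- The arm moves only by the tool step_arm, never from a script. Its argument "motion" is a list of rows, each a list of 5 numbers: the finger opening in m, from 0 to 0.0876, then the shift along the tool's x, y, z in m, then the turn about the tool's z in rad. In form: [[grip, dx, dy, dz, roll], ...]. A call has 1 to 5 rows; each row is the pose to reach, as a shift and turn from the pose commanded when the call began, along the tool's axes at that moment; what a row does not reach only later rows make up. A row lasts 1/8 s, in which the tool goes at most 62.5 mm and 10.7 degrees, less where a joint would pass 70% of its speed; a pose out of reach is approached as far as the arm can. A call with a gripper value outside its range is refused whole. The fingers move at their own pace and stop on an object; "newtons" is the grip in N (left out, the last holds). Time passes only in rows, so rows that repeat a pose let the fingers close. It gives the time, the measured TCP pose, the force and the opening at its end, in the units of the state.
- r.get_state(): the state, without advancing time (a new reading comes with each control period).
- capture(name): name is "side" or "top"; returns a dict with "image" (384x512x3 uint8, red, green, blue), "z_map" (384x512 float32, m along the optical axis (not along the pixel's ray), 0 where there is no reading), "fx", "fy", "cx", "cy" (pixels), "pose" (4x4, takes a point from camera to world coordinates). Camera axes: x right, y down, z forward; pixel columns grow to the right and rows downward; lengths in m; the calibration is good to about 2 mm. A picture is of the moment at which its call begins.
- workorder.close_job(): hands the job in, once; it reports no verdict.
Trained networks look in the newest picture that a camera, given by its name, has taken for a name from the list of things; names that differ only in an ending like _2 or _b are one class to them, and where a whole thing is asked for, a point or a joint stands for the part that bears it (a point fixed in the world has none). Each returns a list of dicts, best first, with "p" (0 to 1); they miss things now and then, are a little off and sometimes report something else, mostly with a low value. They report only what shows in the picture. A call takes as long as a camera call. They do not tell look-alikes from the thing itself.
- spotter.regions_of(camera, label): "mask" (384x512 bool, what is visible of it).
- spotter.tip_of(camera, label): "location" ([x, y, z] in m, in world coordinates, good to about 4 mm: a listed point, or the origin of a listed thing).
The state is a dict: "time_s": time; "joints": joint angles; "qd": joint speeds; "joint_torque": joint torques, N m; "tcp_pos": TCP position; "eef_rot": TCP orientation; "contact_force": force on the tool from outside, world axes, zero at the start; "moment": the same for the moment, N m; "gripper_width": finger opening in m.
Only numpy, scipy, OpenCV 4.12 (cv2) and the standard library are available. Lean on these libraries where they do the work, as an engineer would, in place of code of your own. Each camera call takes 0.05 s, during which the arm holds its last target.

TASK

Put away all the cake-tier pillars lying on the counter: turn the red knob to unlock the carriage, draw the carriage fully out from under the glass shelf, press every pillar down past a sprung jaw until it sits at the bottom of a clip (one to a clip, any clip), and only then slide the loaded carriage fully home and turn the knob back until it clicks over into its locked position. Do not knock over or shift the jar, the gift box or the box of truffles.

Things in the scene. Friction and masses are not known exactly. Their poses are not given: they have to be found in the camera images.
- pillar1: cake-tier pillar, loose, lying on the marble counter (three or four are present): cream round shaft 20 mm in diameter with a gold square foot 32 x 32 x 8 mm on each end, 150 mm long over all, about 90 g. Origin at the middle of the shaft, x along the shaft; lying on the counter the origin is 16 mm up. The two ends are alike and it does not roll.
- pillar2: cake-tier pillar, loose, lying on the marble counter (three or four are present): cream round shaft 20 mm in diameter with a gold square foot 32 x 32 x 8 mm on each end, 150 mm long over all, about 90 g. Origin at the middle of the shaft, x along the shaft; lying on the counter the origin is 16 mm up. The two ends are alike and it does not roll.
- pillar3: cake-tier pillar, loose, lying on the marble counter (three or four are present): cream round shaft 20 mm in diameter with a gold square foot 32 x 32 x 8 mm on each end, 150 mm long over all, about 90 g. Origin at the middle of the shaft, x along the shaft; lying on the counter the origin is 16 mm up. The two ends are alike and it does not roll.
- pillar4: cake-tier pillar, loose, lying on the marble counter (three or four are present): cream round shaft 20 mm in diameter with a gold square foot 32 x 32 x 8 mm on each end, 150 mm long over all, about 90 g. Origin at the middle of the shaft, x along the shaft; lying on the counter the origin is 16 mm up. The two ends are alike and it does not roll.
- slot1 (a point): where the middle of a pillar's shaft lies when seated in clip 1, the rightmost (-y) of four alike clips side by side on the carriage, 54 mm apart along y; 40 mm above the counter; moves with the carriage. x: the way a seated pillar lies and the line the carriage slides along (+x away from the robot, under the shelf), y left, z up.
- slot2 (a point): the same point of clip 2. A clip is a pair of white forks, open at the top, each 12 mm long in x, centred 42 mm before and behind this point; fork floor 10 mm below this point. Between the two forks nothing stands higher than 20 mm above the counter, so fingers can go down about the middle of the shaft. A pillar's feet lie outside the forks (19 mm play lengthwise).
- slot3 (a point): the same point of clip 3. Each fork has a rigid prong on its -y side (inner face 11.5 mm from this point, flared top 25 mm above it) and on its +y side a sprung hinged brass jaw with a slippery round red nose (centre 9 mm to +y and 16 mm above this point, radius 5 mm), which narrows the mouth to about 15 mm. The clips stand empty at the start.
- slot4 (a point): the same point of clip 4, the leftmost (+y). Pressing a shaft straight down between prong and jaw with about 5 to 12 N swings the jaw aside by some 8 mm; it springs back over the seated shaft and keeps it. A neighbour's shaft surface is 44 mm from this point, so open the fingers only a little (to 45 mm) here.
- carriage (a joint): how far the dark wooden carriage with the clips is drawn out towards the robot, m: 0 fully home under the glass shelf, 0.13 fully out (end stops); light friction, stays where left. Fully out, seated pillars end 25 mm short of the shelf's edge.
- handle (a point): middle of the carriage's brass bar handle: round bar 12 mm in diameter, 70 mm long, along this point's y, 42 mm above the counter, 45 mm in front of the carriage's deck (deck top 12 mm above the counter). Same axes as the slots; moves with the carriage. Pull to its -x to draw out. When home it is 95 mm from the glass edge.
- station (a point): point on the counter below the middle of the carriage when it is home; fixed during a run; x along the slide, away from the robot. The frame carries the clear glass shelf, 8 mm thick, underside 78 mm and top 86 mm above the counter, from x = -30 to +110 mm and y = -200 to +220 mm of this point, on four thin brass posts. A pillar not pressed home in its clip does not pass under it.
- knob (a joint): angle of the lock knob, rad, clockwise seen from above: 0 unlocked, 1.3 locked (end stops). It is spring-detented: a stiff spot from 0.6 to 1.29 with its peak at 0.95; once past 1.0 it snaps on to 1.3 and stays; about 0.1 N m to lock or unlock; starts locked. Locked, its steel latch blocks a pin on the carriage; keep it unlocked while the carriage moves.
- knob_grip (a point): middle of the lock knob's red bar grip, on its vertical turning axis, 58 mm above the counter: bar 46 mm long along this point's x, 12 mm thick along its y, from 44 to 70 mm above the counter; turns with the knob. It stands left (+y) of the carriage's front, 60 mm from the glass edge.
- jar: bystander: closed terracotta-coloured jar, 72 mm in diameter, 110 mm tall, origin at its underside; leave alone
- giftbox: bystander: dark red gift box with gold ribbon print, 100 x 140 x 45 mm, origin at its underside; leave alone
- truffles: bystander: dark box 80 x 110 x 30 mm with an orange band standing on the glass shelf, origin at its underside; leave alone
Things that resemble listed ones, but are neither listed nor needed, are in the scene too. What is shaped like the pillar1 but turquoise is not meant.

How it is judged (in metres and radians):
On the way, in this order (a step that is already met when the one before it is completed fails the run):
1. the knob is turned back to unlocked (below 0.25 rad) (value of joint knob below 0.25 rad), for 0.1 s.
2. the carriage is drawn out (at least 0.115 m) (value of joint carriage above 0.115 m), for 0.1 s.
3. all pillars present are seated in clips while the carriage is out (z of pillar1 in the frame of slot1 between -0.004 and 0.004 m and angle between the x axis of each of pillar1, pillar2, pillar3, pillar4 and the x axis of slot1, either way round below 0.09 rad and (distance between pillar1 and slot1 below 0.022 m or distance between pillar1 and slot2 below 0.022 m or distance between pillar1 and slot3 below 0.022 m or distance between pillar1 and slot4 below 0.022 m) and z of pillar2 in the frame of slot1 between -0.004 and 0.004 m and (distance between pillar2 and slot1 below 0.022 m or distance between pillar2 and slot2 below 0.022 m or distance between pillar2 and slot3 below 0.022 m or distance between pillar2 and slot4 below 0.022 m) and z of pillar3 in the frame of slot1 between -0.004 and 0.004 m and (distance between pillar3 and slot1 below 0.022 m or distance between pillar3 and slot2 below 0.022 m or distance between pillar3 and slot3 below 0.022 m or distance between pillar3 and slot4 below 0.022 m) and z of pillar4 in the frame of slot1 between -0.004 and 0.004 m and (distance between pillar4 and slot1 below 0.022 m or distance between pillar4 and slot2 below 0.022 m or distance between pillar4 and slot3 below 0.022 m or distance between pillar4 and slot4 below 0.022 m) and value of joint carriage above 0.09 m), for 0.2 s.
4. the loaded carriage is fully home (within 6 mm) (value of joint carriage below 0.006 m), for 0.1 s.
At the end, for the whole second after the job is handed in: every pillar present lies in a clip of the carriage: middle at the clip's seat height within 4 mm, within 22 mm of the clip's point, along the clip within 0.09 rad, at rest; the carriage is home within 6 mm and the knob is past its detent (over 1.15 rad) (z of pillar1 in the frame of slot1 between -0.004 and 0.004 m and angle between the x axis of each of pillar1, pillar2, pillar3, pillar4 and the x axis of slot1, either way round below 0.09 rad and (distance between pillar1 and slot1 below 0.022 m or distance between pillar1 and slot2 below 0.022 m or distance between pillar1 and slot3 below 0.022 m or distance between pillar1 and slot4 below 0.022 m) and z of pillar2 in the frame of slot1 between -0.004 and 0.004 m and (distance between pillar2 and slot1 below 0.022 m or distance between pillar2 and slot2 below 0.022 m or distance between pillar2 and slot3 below 0.022 m or distance between pillar2 and slot4 below 0.022 m) and z of pillar3 in the frame of slot1 between -0.004 and 0.004 m and (distance between pillar3 and slot1 below 0.022 m or distance between pillar3 and slot2 below 0.022 m or distance between pillar3 and slot3 below 0.022 m or distance between pillar3 and slot4 below 0.022 m) and z of pillar4 in the frame of slot1 between -0.004 and 0.004 m and (distance between pillar4 and slot1 below 0.022 m or distance between pillar4 and slot2 below 0.022 m or distance between pillar4 and slot3 below 0.022 m or distance between pillar4 and slot4 below 0.022 m) and value of joint carriage below 0.006 m and value of joint knob above 1.15 rad and linear speed of each of pillar1, pillar2, pillar3, pillar4 below 0.02 m/s); the robot touches nothing.
It fails at once if a bystander is shifted by more than 3 cm (distance of any of jar, giftbox, truffles from where it was at the start of the episode above 0.03 m).
It fails at once if a bystander is tipped over (angle between any of jar, giftbox, truffles's own z axis and vertical above 0.5 rad).
Of pillar1, pillar2, pillar3, pillar4 only 3 to 4 are there at a start; the rules pass over those that are not, and their reading is None.
At some moment in a run one of pillar1, pillar2, pillar3, pillar4 may be knocked a few centimetres aside while the robot is not near it.
Once in a run the grip may slacken for a moment while it holds something.
It also fails if it takes over 200 s, if anything falls off the work surface, if the arm or the gripper's body presses on something with over 40 N, if the wrist force passes 120 N, or if a joint passes its speed limit or range.

## Working session

There is one attempt and no reset: what is moved stays moved. The work goes in short steps, Python scripts to look and compute and a tool call to move; the robot and the scene stay as the last step left them, time stands still between calls to the robot, and variables do not carry over. Pictures are saved under pics/ and viewed, and the job is handed in when it is done.

Besides the shell and the picture viewer there is one more tool, called after "Emit:" as a command line: name --pt "numbers of a row" for each row, then --argument value for the rest. step_arm: Moves the arm, as the interface text tells. Its arguments: {"type":"object","properties":{"motion":{"type":"array","items":{"type":"array","items":{"type":"number"}}},"newtons":{"type":"number"}},"required":["motion"]}

```bash
ls; mkdir -p pics; cat > h.py <<'E'
import numpy as np, cv2
from plant import r, capture, workorder, spotter
def save(c,n):
    cv2.imwrite('pics/'+n+'.png', cv2.cvtColor(c['image'],cv2.COLOR_RGB2BGR))
def pts(c,mask):
    v,u=np.nonzero(mask&(c['z_map']>0)); z=c['z_map'][v,u]
    P=np.stack([(u-c['cx'])/c['fx']*z,(v-c['cy'])/c['fy']*z,z,np.ones_like(z)])
    return (c['pose']@P)[:3].T
def px(c,p):
    q=np.linalg.inv(c['pose'])@np.append(p,1); return q[0]/q[2]*c['fx']+c['cx'],q[1]/q[2]*c['fy']+c['cy']
E
python3 - <<'E'
from h import *
s=r.get_state(); print(s['time_s'],s['tcp_pos'],s['eef_rot'],s['gripper_width'])
for n in('top','side'):
    c=capture(n); save(c,n+'0'); print(n,c['pose'].round(3).tolist(),c['fx'])
    for l in('pillar1','slot1','handle','knob_grip','jar','giftbox','truffles','station'):
        try:
            for d in spotter.tip_of(n,l): print(l,round(d['p'],2),np.round(d['location'],4),np.round(px(c,d['location'])))
        except Exception as e: print(l,e)
print(r.get_state()['time_s'])
E
```

```text
pics
0.0 [ 0.15821353 -0.6557011   0.22331425] [ 1.79905606e+02 -5.39570808e-03 -1.66444012e+02] 0.0877088158472646
top [[0.003, -0.988, 0.151, 0.308], [-1.0, -0.005, -0.014, 0.043], [0.014, -0.151, -0.988, 1.696], [0.0, 0.0, 0.0, 1.0]] 497.6124960902739
pillar1 0.85 [0.4576 0.3362 0.0164] [155. 224.]
pillar1 0.79 [ 0.5036 -0.2584  0.0153] [330. 211.]
pillar1 0.72 [0.5418 0.4742 0.017 ] [115. 199.]
pillar1 0.67 [0.294  0.2374 0.0138] [183. 273.]
pillar1 0.53 [0.4901 0.2453 0.0189] [182. 215.]
pillar1 0.31 [ 0.7742 -0.1149  0.087 ] [290. 128.]
pillar1 0.21 [0.7169 0.0369 0.0402] [244. 148.]
slot1 0.86 [ 0.7199 -0.1238  0.0403] [291. 148.]
slot1 0.75 [ 0.7122 -0.0722  0.0408] [276. 150.]
slot1 0.73 [ 0.7165 -0.0177  0.0394] [260. 148.]
slot1 0.58 [0.4526 0.3368 0.0204] [155. 226.]
slot1 0.55 [0.7199 0.0393 0.0389] [243. 147.]
handle 0.93 [ 0.5967 -0.0426  0.04  ] [267. 183.]
handle 0.45 [0.7148 0.0372 0.0411] [244. 149.]
knob_grip 0.53 [0.6317 0.1133 0.0542] [221. 172.]
jar 0.59 [0.6696 0.3614 0.0009] [150. 164.]
giftbox 0.95 [ 6.772e-01 -4.123e-01  6.000e-04] [373. 163.]
giftbox 0.7 [
[... 661 characters left out ...]
] [233. 165.]
slot1 0.86 [ 0.7192 -0.1268  0.0433] [243. 157.]
slot1 0.85 [0.7167 0.0353 0.0374] [213. 186.]
slot1 0.74 [ 0.7188 -0.0184  0.0387] [223. 176.]
slot1 0.41 [0.4896 0.2475 0.0179] [233. 269.]
handle 0.91 [ 0.5946 -0.0411  0.0439] [261. 185.]
knob_grip 0.71 [0.7166 0.0372 0.0378] [213. 186.]
knob_grip 0.53 [0.6272 0.1094 0.0633] [222. 205.]
jar 0.84 [ 0.6654  0.3658 -0.0022] [151. 275.]
jar 0.68 [ 0.7205 -0.0182  0.0403] [223. 176.]
jar 0.43 [ 0.6769 -0.4061 -0.0028] [297. 132.]
giftbox 0.63 [ 0.6789 -0.4058 -0.0045] [297. 133.]
giftbox 0.37 [0.6271 0.1106 0.0612] [221. 206.]
truffles 0.89 [ 0.7711 -0.12    0.0845] [228. 143.]
station 0.88 [ 0.7174 -0.0419  0.0012] [229. 182.]
0.9
```

```bash
python3 - <<'E'
import cv2
a=cv2.imread('pics/top0.png');cv2.imwrite('pics/top0z.png',cv2.resize(a[90:300,80:420],None,fx=2.3,fy=2.3,interpolation=cv2.INTER_CUBIC))
a=cv2.imread('pics/side0.png');cv2.imwrite('pics/side0z.png',cv2.resize(a,None,fx=1.5,fy=1.5,interpolation=cv2.INTER_CUBIC))
E
```

```text
(no output)
```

View pics/top0z.png

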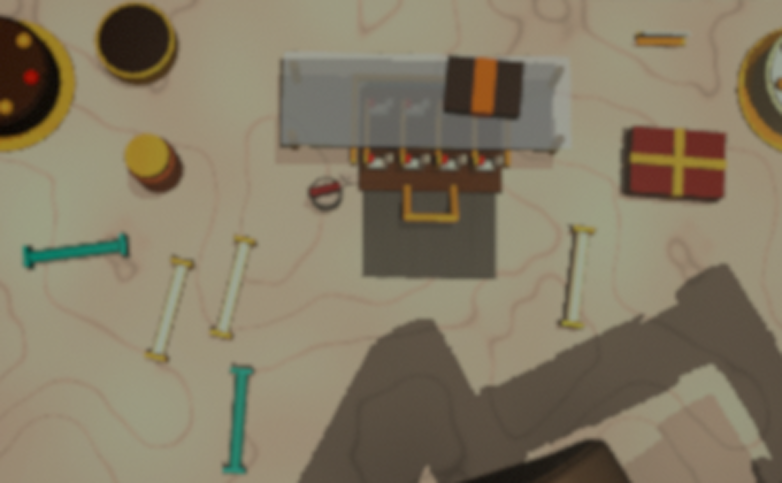

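View pics/side0z.png

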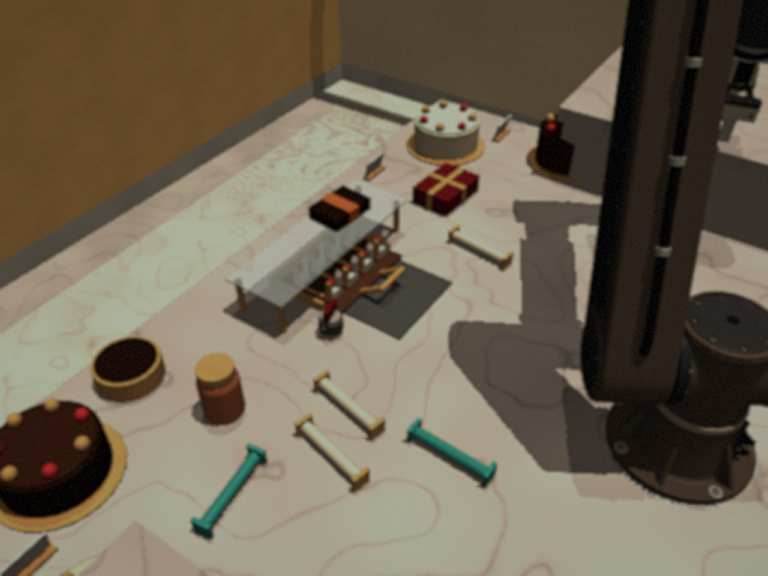

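```bash
cat >> h.py <<'E'
def box(c,x0,x1,y0,y1,z0,z1):
    P=pts(c,np.ones(c['z_map'].shape,bool)); C=c['image'][c['z_map']>0]
    m=(P[:,0]>x0)&(P[:,0]<x1)&(P[:,1]>y0)&(P[:,1]<y1)&(P[:,2]>z0)&(P[:,2]<z1)
    return P[m],C[m]
def pca(P):
    r_=cv2.minAreaRect(P[:,:2].astype(np.float32)*1000); d=P[:,:2]-P[:,:2].mean(0)
    w,v=np.linalg.eigh(d.T@d); a=np.degrees(np.arctan2(v[1,1],v[0,1]))
    return len(P),P.mean(0).round(4),round((a+90)%180-90,1),np.round(r_[0],1),np.round(r_[1],1),round(r_[2],1)
E
python3 - <<'E'
from h import *
for n in('top','side'):
    c=capture(n)
    for l,b in dict(knob=(.59,.67,.08,.15,.06,.08),handle=(.57,.618,-.1,.02,.03,.06),p1=(.37,.55,.29,.4,.008,.05),p2=(.4,.58,.19,.285,.008,.05),p3=(.41,.6,-.31,-.2,.008,.05)).items():
        P,C=box(c,*b); print(n,l,pca(P),np.percentile(P[:,2],[5,50,95]).round(4))
    P,C=box(c,.3,.6,-.3,.45,-.01,.005); print('counter',P[:,2].mean())
E
```

```text
top knob (53, array([0.6302, 0.1122, 0.0693]), np.float64(-76.8), array([630.5, 112.1]), array([12.8, 44.3]), 11.8) [0.0619 0.069  0.0755]
top handle (123, array([ 0.5974, -0.042 ,  0.0451]), np.float64(89.1), array([601.7, -42.5]), array([78.3, 29.4]), 88.0) [0.0352 0.0452 0.0529]
top p1 (345, array([0.4585, 0.3396, 0.0236]), np.float64(-11.1), array([459.2, 346.5]), array([177.2, 108.4]), 0.8) [0.0084 0.0246 0.0357]
top p2 (334, array([0.4905, 0.2452, 0.0233]), np.float64(-11.1), array([487.1, 236.2]), array([170.9,  88.5]), 0.5) [0.0091 0.0241 0.0349]
top p3 (336, array([ 0.5085, -0.2581,  0.0231]), np.float64(-6.1), array([ 502.4, -255.2]), array([103. , 189.1]), 87.4) [0.0091 0.0243 0.0344]
counter -0.00025790674419554137
side knob (69, array([0.628 , 0.1161, 0.0686]), np.float64(-76.2), array([628.8, 115.1]), array([12.4, 46.4]), 14.5) [0.0632 0.0692 0.0727]
side handle (117, array([ 0.5962, -0.0348,  0.0443]), np.float64(87.9), array([601.1, -40.3]), array([30.5, 84.4]), 1.3) [0.0345 0.0454 0.0504]
side p1 (595, array([0.4549, 0.3439, 0.0245]), np.float64(-13.1), array([457.7, 341.2]), array([ 32.7, 153.2]), 76.3) [0.0146 0.0251 0.0329]
side p2 (520, array([0.4883, 0.252 , 0.0242]), np.float64(-12.5), array([491.4, 249.1]), array([ 32.8, 154.5]), 76.5) [0.0135 0.0249 0.0333]
side p3 (326, array([ 0.5075, -0.2542,  0.0228]), np.float64(-7.6), array([ 509.8, -258.1]), array([ 36. , 152.6]), 82.7) [0.0116 0.0232 0.0334]
counter 0.000722186590949703
```

```bash
cat >> h.py <<'E'
def to(x,y,z,yaw):
    s=r.get_state(); p=np.array(s['tcp_pos']); w=s['eef_rot'][2]; a=np.radians(w)
    d=np.array([x,y,z])-p
    dx=d[0]*np.cos(a)+d[1]*np.sin(a); dy=d[0]*np.sin(a)-d[1]*np.cos(a)
    rl=-np.radians((yaw-w+180)%360-180)
    print('t',round(s['time_s'],2),'at',p.round(4),np.round(s['eef_rot'],2),'w',round(s['gripper_width'],4),'F',np.round(s['contact_force'],1))
    print('MOVE dx %.4f dy %.4f dz %.4f roll %.4f  rows %.1f'%(dx,dy,-d[2],rl,max(np.linalg.norm(d)/.0625,abs(rl)/np.radians(10.7))))
E
python3 -c "
from h import *
to(.63,.113,.14,-76.5)"
```

```text
t 1.0 at [ 0.1583 -0.6562  0.2243] [-180.     -0.   -166.43] w 0.0877 F [ 0.  -0.1  0.4]
MOVE dx -0.6390 dy 0.6370 dz 0.0843 roll -1.5696  rows 14.5
```

Emit:
step_arm --pt "0.06 -0.639 0.637 0.0 -1.57" --pt "0.06 -0.639 0.637 0.0 -1.57" --pt "0.06 -0.639 0.637 0.0 -1.57" --pt "0.06 -0.639 0.637 0.0 -1.57" --pt "0.06 -0.639 0.637 0.0 -1.57" --newtons 40

```text
time_s: 1.62
tcp_pos: [0.3225, -0.3881, 0.2246]
eef_rot: [-179.9, -0.0, -112.4]
contact_force: [1.0, -0.3, 0.3]
gripper_width: 0.0602
```

```bash
python3 -c "
from h import *
to(.63,.113,.16,-76.5)"
```

```text
t 1.62 at [ 0.3225 -0.3881  0.2246] [-1.7995e+02 -1.0000e-02 -1.1237e+02] w 0.0602 F [ 1.  -0.3  0.3]
MOVE dx -0.5804 dy -0.0936 dz 0.0646 roll -0.6261  rows 9.5
```

Emit:
step_arm --pt "0.06 -0.58 -0.093 0.06 -0.626" --pt "0.06 -0.58 -0.093 0.06 -0.626" --pt "0.06 -0.58 -0.093 0.06 -0.626" --pt "0.06 -0.58 -0.093 0.06 -0.626" --pt "0.06 -0.58 -0.093 0.06 -0.626"

```text
time_s: 2.25
tcp_pos: [0.4866, -0.1236, 0.1929]
eef_rot: [-179.9, -0.0, -76.8]
contact_force: [1.4, -0.3, 0.2]
gripper_width: 0.0602
```

```bash
python3 -c "
from h import *
to(.63,.113,.16,-76.5)"
```

```text
t 2.25 at [ 0.4866 -0.1236  0.1929] [-1.7992e+02 -2.0000e-02 -7.6770e+01] w 0.0602 F [ 1.4 -0.3  0.2]
MOVE dx -0.1975 dy -0.1937 dz 0.0329 roll -0.0047  rows 4.5
```

Emit:
step_arm --pt "0.06 -0.197 -0.194 0.033 0" --pt "0.06 -0.197 -0.194 0.033 0" --pt "0.06 -0.197 -0.194 0.033 0" --pt "0.06 -0.197 -0.194 0.033 0" --pt "0.06 -0.197 -0.194 0.033 0"

```text
time_s: 2.88
tcp_pos: [0.6309, 0.1132, 0.1586]
eef_rot: [180.0, -0.0, -76.7]
contact_force: [-0.5, -0.4, -0.3]
gripper_width: 0.0601
```

```bash
python3 - <<'E'
from h import *
to(.63,.113,.062,-76.5)
c=capture('top'); save(c,'top1')
a=cv2.imread('pics/top1.png');cv2.imwrite('pics/top1z.png',cv2.resize(a,None,fx=1.5,fy=1.5,interpolation=cv2.INTER_CUBIC))
E
```

```text
t 2.88 at [0.6309 0.1132 0.1586] [ 1.7997e+02 -1.0000e-02 -7.6740e+01] w 0.0601 F [-0.5 -0.4 -0.3]
MOVE dx -0.0000 dy 0.0009 dz 0.0966 roll -0.0041  rows 1.5
```

View pics/top1z.png

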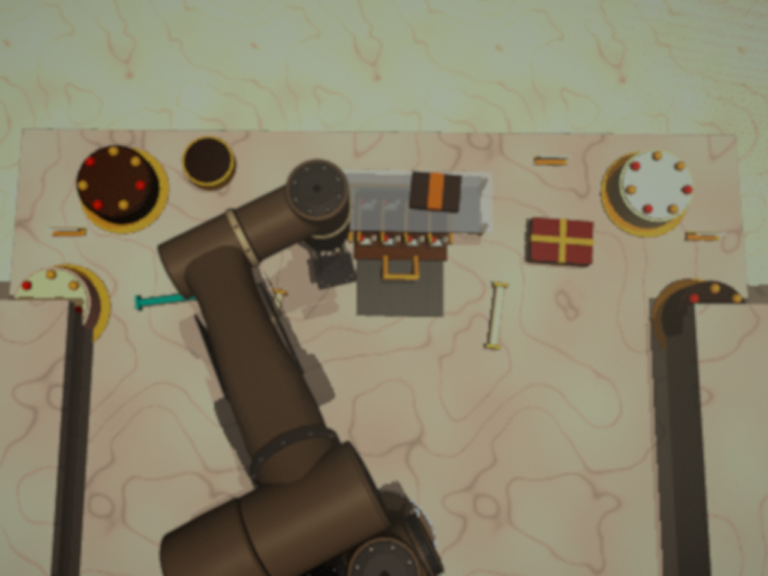

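Emit:
step_arm --pt "0.045 0 0 0.05 0" --pt "0.045 0 0 0.094 0" --pt "0.045 0 0 0.094 0" --pt "0.0 0 0 0.094 0" --pt "0.0 0 0 0.094 0" --newtons 40

```text
time_s: 3.55
tcp_pos: [0.6312, 0.1108, 0.0679]
eef_rot: [-179.8, 0.0, -76.8]
contact_force: [-0.0, 0.5, 0.1]
gripper_width: 0.0305
```

Emit:
step_arm --pt "0.0 0 0 0 0" --pt "0.0 0 0 0 0"

```text
time_s: 3.8
tcp_pos: [0.6298, 0.1104, 0.0664]
eef_rot: [-180.0, 0.0, -76.9]
contact_force: [-2.9, 0.5, 8.3]
gripper_width: 0.011
```

Emit:
step_arm --pt "0.0 0 0 0 -0.18" --pt "0.0 0 0 0 -0.36" --pt "0.0 0 0 0 -0.54" --pt "0.0 0 0 0 -0.72" --pt "0.0 0 0 0 -0.9"

```text
time_s: 4.42
tcp_pos: [0.6319, 0.1111, 0.068]
eef_rot: [-179.8, -0.2, -24.9]
contact_force: [-0.1, 0.7, 9.4]
gripper_width: 0.0003
```

Emit:
step_arm --pt "0.0 0 0 0 -0.18" --pt "0.0 0 0 0 -0.36" --pt "0.0 0 0 0 -0.4" --pt "0.0 0 0 0 -0.4"

```text
time_s: 4.92
tcp_pos: [0.6319, 0.1112, 0.068]
eef_rot: [-179.9, -0.3, -2.3]
contact_force: [-0.8, 1.3, 9.2]
gripper_width: 0.0002
```

Emit:
step_arm --pt "0.0 0 0 -0.06 0" --pt "0.0 0 0 -0.1 0" --pt "0.05 -0.06 0.12 -0.1 0" --pt "0.05 -0.12 0.12 -0.1 0" --pt "0.05 -0.12 0.12 -0.1 0"

```text
time_s: 5.55
tcp_pos: [0.503, -0.006, 0.1657]
eef_rot: [-180.0, -0.0, -2.4]
contact_force: [0.1, -0.2, -0.1]
gripper_width: 0.0245
```

```bash
python3 - <<'E'
from h import *
to(.63,.113,.062,-76.5)
for n in('top','side'):
    c=capture(n); save(c,n+'2')
    P,C=box(c,.585,.675,.07,.16,.03,.09); print(n,len(P), pca(P[P[:,2]>.06]),np.percentile(P[:,2],[5,50,95]).round(3))
    u,v=map(int,px(c,(.63,.113,.06)))
    a=cv2.imread(f'pics/{n}2.png')[max(v-70,0):v+70,max(u-100,0):u+100];cv2.imwrite(f'pics/{n}2z.png',cv2.resize(a,None,fx=4,fy=4,interpolation=cv2.INTER_CUBIC))
E
```

```text
t 5.55 at [ 0.503  -0.006   0.1657] [-1.7999e+02 -1.0000e-02 -2.4100e+00] w 0.0245 F [ 0.1 -0.2 -0.1]
MOVE dx 0.1219 dy -0.1242 dz 0.1037 roll 1.2932  rows 6.9
top 152 (54, array([0.63  , 0.1117, 0.0698]), np.float64(-74.3), array([630.6, 112.3]), array([13.3, 44.2]), 15.1) [0.035 0.047 0.074]
side 237 (72, array([0.6277, 0.1172, 0.068 ]), np.float64(-74.7), array([629.2, 114.9]), array([12.9, 46.5]), 16.5) [0.032 0.045 0.071]
```

View pics/top2z.png

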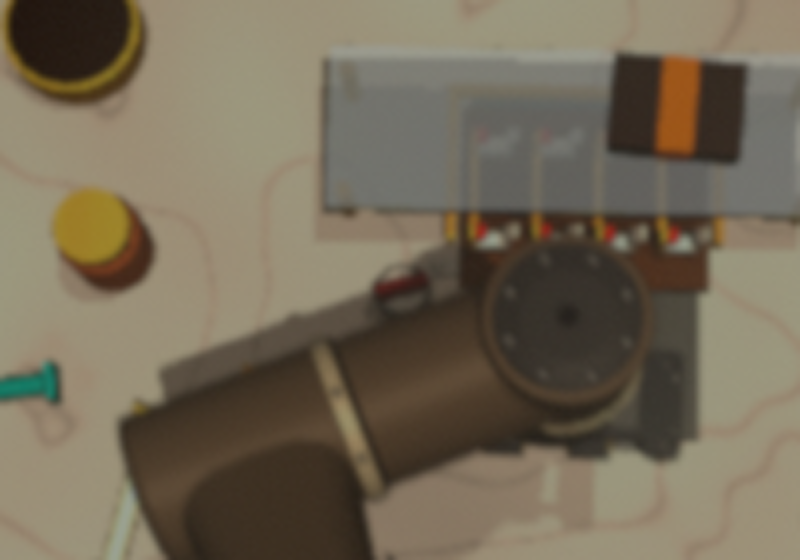

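View pics/side2z.png

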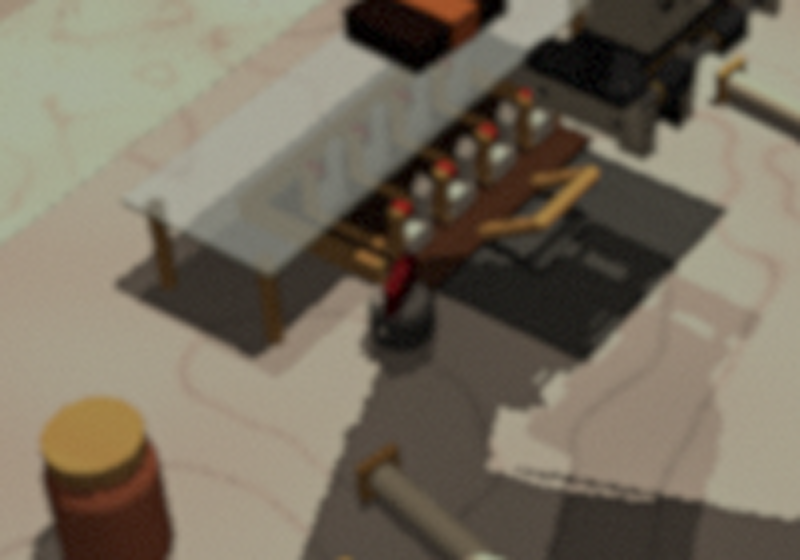

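```bash
python3 - <<'E'
from h import *
print(r.tip_extent,[a for a in dir(r) if a[0]!='_'])
s=r.get_state(); print(s['tcp_pos'],s['gripper_width'],s['time_s'])
c=capture('side'); save(c,'side3')
p=s['tcp_pos']; print(px(c,p),px(c,np.array(p)-[0,0,.019]))
P,C=box(c,p[0]-.1,p[0]+.1,p[1]-.1,p[1]+.12,p[2]-.06,p[2]+.06)
for z in np.arange(p[2]-.05,p[2]+.06,.01):
    Q=P[(P[:,2]>=z)&(P[:,2]<z+.01)]-p
    if len(Q):print(round(z-p[2],3),len(Q),np.r_[Q.min(0)[:2],Q.max(0)[:2]].round(3))
a=cv2.imread('pics/side3.png'); u,v=map(int,px(c,p)); a=a[v-60:v+60,u-80:u+80]; cv2.imwrite('pics/side3z.png',cv2.resize(a,None,fx=5,fy=5,interpolation=cv2.INTER_CUBIC))
E
```

```text
0.019 ['Unreachable', 'get_state', 'tip_extent']
[ 0.50078701 -0.00683677  0.16608664] 0.032439525296205876 5.65
(np.float64(283.28987295140166), np.float64(170.41562442773275)) (np.float64(283.04528311916266), np.float64(175.87052224421106))
-0.0 27 [-0.01  -0.028  0.014  0.035]
0.01 48 [-0.012 -0.027  0.012  0.037]
0.02 25 [-0.012 -0.031 -0.002  0.037]
0.03 18 [-0.013 -0.033 -0.007  0.036]
0.04 20 [-0.013 -0.034 -0.006  0.038]
0.05 5 [-0.013 -0.025  0.002 -0.018]
```

View pics/side3z.png

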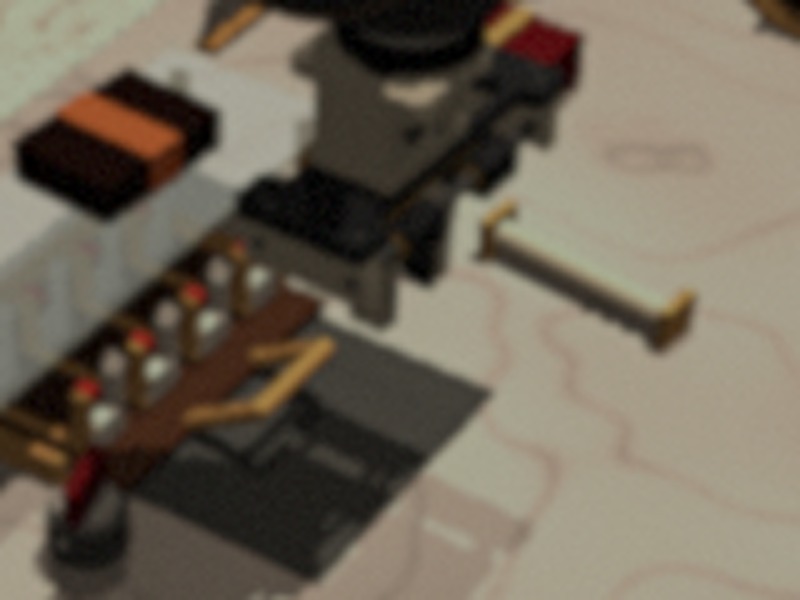

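```bash
python3 - <<'E'
from h import *
s=r.get_state(); p=np.array(s['tcp_pos']); print(p,s['gripper_width'],s['eef_rot'],s['joints'])
c=capture('side')
P,C=box(c,p[0]-.1,p[0]+.1,p[1]-.12,p[1]+.12,p[2]-.07,p[2]+.09)
Q=P-p
for y0 in np.arange(-.1,.12,.01):
    m=(Q[:,1]>=y0)&(Q[:,1]<y0+.01)
    if m.any(): print(round(y0,3),m.sum(),'zmin',np.sort(Q[m,2])[:4].round(3),'x',Q[m,0].min().round(3),Q[m,0].max().round(3))
E
```

```text
[ 0.50335475 -0.00572489  0.16655129] 0.03693224420970293 [-1.79955708e+02 -8.09175073e-02 -2.43084932e+00] [ 2.17392294e+01  7.04170004e+00 -2.54369023e+01 -8.63627558e-03
 -5.74294388e+01  6.58345959e+01]
-0.09 20 zmin [0.067 0.07  0.072 0.074] x -0.041 0.013
-0.08 61 zmin [0.069 0.071 0.071 0.071] x -0.042 0.012
-0.07 7 zmin [0.083 0.084 0.086 0.086] x -0.033 -0.028
-0.06 1 zmin [0.085] x -0.03 -0.03
-0.05 9 zmin [0.074 0.075 0.076 0.077] x -0.041 -0.037
-0.04 24 zmin [0.008 0.011 0.012 0.015] x -0.039 -0.009
-0.03 58 zmin [0.003 0.004 0.007 0.008] x -0.038 0.011
-0.02 63 zmin [0.001 0.003 0.006 0.006] x -0.038 0.006
-0.01 11 zmin [0.082 0.082 0.083 0.084] x -0.032 -0.027
-0.0 7 zmin [0.081 0.084 0.085 0.086] x -0.029 -0.026
0.01 7 zmin [0.039 0.084 0.086 0.086] x -0.031 -0.006
0.02 19 zmin [0.006 0.006 0.013 0.017] x -0.036 -0.005
0.03 60 zmin [0.004 0.006 0.006 0.008] x -0.038 0.016
0.04 15 zmin [0.013 0.048 0.075 0.075] x -0.038 0.011
0.05 29 zmin [0.073 0.074 0.074 0.074] x -0.036 -0.024
0.06 8 zmin [0.079 0.082 0.083 0.084] x -0.028 -0.024
0.07 1 zmin [0.086] x -0.028 -0.028
0.08 88 zmin [0.069 0.07  0.07  0.07 ] x -0.034 0.045
0.09 70 zmin [0.069 0.07  0.07  0.071] x -0.034 0.042
```

```bash
python3 - <<'E'
from h import *
s=r.get_state(); p=np.array(s['tcp_pos']);a=np.radians(s['eef_rot'][2]); print(p,s['gripper_width'])
c=capture('side')
P,C=box(c,p[0]-.15,p[0]+.15,p[1]-.15,p[1]+.15,p[2]-.02,p[2]+.13)
Q=P-p; X=Q[:,0]*np.cos(a)+Q[:,1]*np.sin(a); Y=Q[:,0]*np.sin(a)-Q[:,1]*np.cos(a); Z=Q[:,2]
m=(Z>.066)&(Z<.1); print('body X',np.percentile(X[m],[0,1,5,95,99,100]).round(3),'Y',np.percentile(Y[m],[0,1,5,95,99,100]).round(3))
m=(Z<.05); 
for sgn in(1,-1):
    k=m&(sgn*Y>0); print(sgn,k.sum(),'X',np.percentile(X[k],[0,3,97,100]).round(3),'Y',np.percentile(Y[k],[0,3,50,97,100]).round(3),'Z',np.percentile(Z[k],[0,3]).round(4))
E
```

```text
[ 0.50485865 -0.00496086  0.16657147] 0.04079772018647175
body X [-0.04  -0.038 -0.038  0.028  0.038  0.04 ] Y [-0.099 -0.097 -0.096  0.08   0.086  0.094]
1 69 X [-0.011 -0.011  0.006  0.008] Y [0.016 0.016 0.023 0.034 0.037] Z [0.0023 0.0051]
-1 68 X [-0.012 -0.011  0.012  0.015] Y [-0.042 -0.04  -0.036 -0.026 -0.023] Z [0.0019 0.0059]
```

```bash
python3 -c "
from h import *
to(.63,.1125,.12,-75.5)"
```

```text
t 5.8 at [ 0.5056 -0.0045  0.1663] [-1.7997e+02 -1.1000e-01 -2.3700e+00] w 0.0449 F [ 1.   1.  -0.5]
MOVE dx 0.1195 dy -0.1220 dz 0.0463 roll 1.2764  rows 6.8
```

Emit:
step_arm --pt "0.045 0.119 -0.122 0.046 1.276" --pt "0.045 0.119 -0.122 0.046 1.276" --pt "0.045 0.119 -0.122 0.046 1.276" --pt "0.045 0.119 -0.122 0.046 1.276" --pt "0.045 0.119 -0.122 0.046 1.276"

```text
time_s: 6.42
tcp_pos: [0.6298, 0.1138, 0.1177]
eef_rot: [179.9, 0.0, -56.4]
contact_force: [-0.0, 0.0, 1.2]
gripper_width: 0.0451
```

Emit:
step_arm --pt "0.045 0 0 0 0.35" --pt "0.045 0 0 0 0.35" --pt "0.045 0 0 0 0.35"

```text
time_s: 6.8
tcp_pos: [0.6295, 0.1131, 0.1188]
eef_rot: [180.0, -0.0, -76.0]
contact_force: [-0.6, 0.4, 0.5]
gripper_width: 0.0449
```

```bash
python3 -c "
from h import *
to(.63,.1125,.0475,-75.5)"
```

```text
t 6.8 at [0.6295 0.1131 0.1188] [ 1.7997e+02 -1.0000e-02 -7.6040e+01] w 0.0449 F [-0.6  0.4  0.5]
MOVE dx 0.0007 dy -0.0003 dz 0.0713 roll -0.0093  rows 1.1
```

Emit:
step_arm --pt "0.045 0 0 0.04 0" --pt "0.045 0 0 0.069 0" --pt "0.045 0 0 0.069 0" --pt "0.0 0 0 0.069 0" --pt "0.0 0 0 0.069 0"

```text
time_s: 7.42
tcp_pos: [0.6299, 0.1129, 0.0521]
eef_rot: [-179.9, 0.0, -76.1]
contact_force: [0.0, 0.9, 0.2]
gripper_width: 0.0301
```

Emit:
step_arm --pt "0.0 0 0 0 0" --pt "0.0 0 0 0 0" --pt "0.0 0 0 0 0"

```text
time_s: 7.8
tcp_pos: [0.6292, 0.1125, 0.0512]
eef_rot: [-179.9, -0.0, -76.1]
contact_force: [-1.6, 0.3, 4.4]
gripper_width: 0.0112
```

Emit:
step_arm --pt "0.0 0 0 0 -0.18" --pt "0.0 0 0 0 -0.36" --pt "0.0 0 0 0 -0.54" --pt "0.0 0 0 0 -0.72" --pt "0.0 0 0 0 -0.9"

```text
time_s: 8.43
tcp_pos: [0.6284, 0.1118, 0.0512]
eef_rot: [180.0, 0.0, -24.2]
contact_force: [-4.0, -1.6, 7.8]
gripper_width: 0.012
```

Emit:
step_arm --pt "0.0 0 0 0 -0.18" --pt "0.0 0 0 0 -0.36" --pt "0.0 0 0 0 -0.42" --pt "0.0 0 0 0 -0.42"

```text
time_s: 8.93
tcp_pos: [0.6283, 0.1113, 0.0512]
eef_rot: [179.9, 0.1, -0.5]
contact_force: [-3.3, -3.7, 7.2]
gripper_width: 0.0119
```

```bash
python3 -c "
from h import *
print(r.get_state()['moment']); to(.63,.1125,.0475,-75.5)"
```

```text
[-1.41696333  1.39009293 -0.3045199 ]
t 8.93 at [0.6283 0.1113 0.0512] [ 1.7994e+02  5.0000e-02 -5.0000e-01] w 0.0119 F [-3.3 -3.7  7.2]
MOVE dx 0.0017 dy -0.0012 dz 0.0037 roll 1.3090  rows 7.0
```

Emit:
step_arm --pt "0.035 0 0 0 0" --pt "0.035 0 0 0 0" --pt "0.035 0 0 -0.06 0" --pt "0.035 0 0 -0.07 0" --pt "0.045 0 0 -0.07 0"

```text
time_s: 9.55
tcp_pos: [0.6293, 0.1128, 0.1213]
eef_rot: [-179.9, -0.1, -0.5]
contact_force: [-0.5, 0.3, -1.1]
gripper_width: 0.0402
```

```bash
python3 -c "
from h import *
to(.597,-.042,.11,-91.5)"
```

```text
t 9.55 at [0.6293 0.1128 0.1213] [-1.7993e+02 -1.1000e-01 -5.0000e-01] w 0.0402 F [-0.5  0.3 -1.1]
MOVE dx -0.0309 dy 0.1551 dz 0.0113 roll 1.5882  rows 8.5
```

Emit:
step_arm --pt "0.05 -0.031 0.155 0 1.588" --pt "0.05 -0.031 0.155 0 1.588" --pt "0.05 -0.031 0.155 0 1.588" --pt "0.05 -0.031 0.155 0 1.588" --pt "0.05 -0.031 0.155 0 1.588"

```text
time_s: 10.18
tcp_pos: [0.5954, -0.0431, 0.1188]
eef_rot: [179.9, 0.1, -54.7]
contact_force: [-0.7, 0.4, 0.5]
gripper_width: 0.0498
```

Emit:
step_arm --pt "0.05 0 0 0 0.66" --pt "0.05 0 0 0 0.66" --pt "0.05 0 0 0 0.66" --pt "0.05 0 0 0 0.66" --pt "0.05 0 0 0 0.66"

```text
time_s: 10.8
tcp_pos: [0.5956, -0.0424, 0.1189]
eef_rot: [179.9, -0.0, -92.0]
contact_force: [-1.0, 0.2, -0.7]
gripper_width: 0.0498
```

```bash
python3 -c "
from h import *
to(.597,-.042,.0255,-91.5)
c=capture('side'); save(c,'side4')
P,C=box(c,.585,.675,.07,.16,.06,.09); print(pca(P))
P,C=box(c,.57,.618,-.1,.02,.03,.06); print(pca(P))
"
```

```text
t 10.8 at [ 0.5956 -0.0424  0.1189] [ 1.7986e+02 -2.0000e-02 -9.2000e+01] w 0.0498 F [-1.   0.2 -0.7]
MOVE dx -0.0004 dy -0.0014 dz 0.0934 roll -0.0087  rows 1.5
(84, array([0.6284, 0.116 , 0.0678]), np.float64(-0.1), array([629.7, 114.6]), array([13.7, 45.2]), 88.2)
(117, array([ 0.5963, -0.0342,  0.0442]), np.float64(87.2), array([601.1, -40.5]), array([29.2, 89.1]), 0.9)
```

View pics/side4.png

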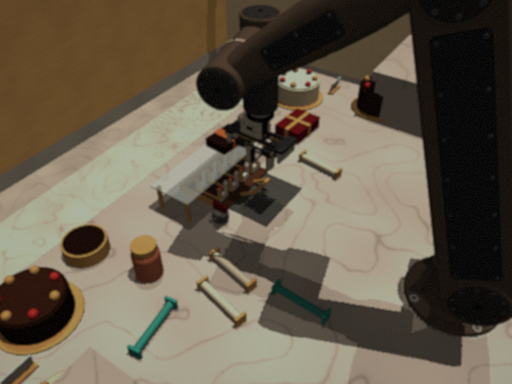

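Emit:
step_arm --pt "0.05 0 0 0.05 0" --pt "0.05 0 0 0.092 0" --pt "0.05 0 0 0.092 0" --pt "0.0 0 0 0.092 0" --pt "0.0 0 0 0.092 0"

```text
time_s: 11.48
tcp_pos: [0.5978, -0.0421, 0.0304]
eef_rot: [-179.8, 0.0, -92.0]
contact_force: [0.2, -0.4, 0.4]
gripper_width: 0.0355
```

Emit:
step_arm --pt "0.0 0 0 0 0" --pt "0.0 0 0 0 0" --pt "0.0 0 0 0 0" --pt "0.0 0 0 0 0"

```text
time_s: 11.98
tcp_pos: [0.5926, -0.0427, 0.0285]
eef_rot: [179.6, -0.0, -92.1]
contact_force: [-12.4, 3.1, 10.7]
gripper_width: 0.011
```

```bash
python3 -c "
from h import *
s=r.get_state();to(s['tcp_pos'][0]-.131,s['tcp_pos'][1]+.003,s['tcp_pos'][2],-91.5)"
```

```text
t 11.97 at [ 0.5926 -0.0427  0.0285] [ 1.7963e+02 -4.0000e-02 -9.2070e+01] w 0.011 F [-12.4   3.1  10.7]
MOVE dx 0.0017 dy 0.1310 dz -0.0000 roll -0.0099  rows 2.1
```

Emit:
step_arm --pt "0.0 0 0.02 0 0" --pt "0.0 0 0.05 0 0" --pt "0.0 0.001 0.08 0 0" --pt "0.0 0.001 0.11 0 0" --pt "0.0 0.001 0.13 0 0"

```text
time_s: 12.6
tcp_pos: [0.4641, -0.0408, 0.0286]
eef_rot: [179.9, -0.1, -92.0]
contact_force: [1.1, -15.8, -3.3]
gripper_width: 0.0109
```

Emit:
step_arm --pt "0.0 0 0.006 0 0" --pt "0.0 0 0.006 0 0"

```text
time_s: 12.85
tcp_pos: [0.4625, -0.0406, 0.0287]
eef_rot: [-179.8, -0.1, -91.9]
contact_force: [15.7, -25.7, -18.0]
gripper_width: 0.0108
```

Emit:
step_arm --pt "0.05 0 0 0 0" --pt "0.05 0 0 0 0" --pt "0.05 0 0 -0.06 0" --pt "0.05 0 0 -0.12 0" --pt "0.05 0 0 -0.12 0"

```text
time_s: 13.48
tcp_pos: [0.4636, -0.0375, 0.1535]
eef_rot: [-179.5, 0.2, -92.0]
contact_force: [-0.1, -0.2, -0.3]
gripper_width: 0.0488
```

```bash
cat > look.py <<'E'
from h import *
import sys
k=sys.argv[1]
for n in('top','side'):
    c=capture(n); save(c,n+k)
    for l in('pillar1','slot1','handle','knob_grip'):
        for d in spotter.tip_of(n,l):
            if d['p']>.4: print(n,l,round(d['p'],2),np.round(d['location'],4))
    im=cv2.imread(f'pics/{n}{k}.png')
    im=im[80:300,90:430] if n=='top' else im[100:340,100:420]
    cv2.imwrite(f'pics/{n}{k}z.png',cv2.resize(im,None,fx=2.3,fy=2.3,interpolation=cv2.INTER_CUBIC))
E
python3 look.py 5; python3 -c "
from h import *
to(.49,.246,.12,-12)"
```

```text
top pillar1 0.73 [0.4928 0.2439 0.0162]
top pillar1 0.71 [0.4539 0.3365 0.0195]
top pillar1 0.63 [0.5431 0.478  0.0147]
top pillar1 0.58 [ 0.5068 -0.2595  0.0167]
top pillar1 0.51 [0.2958 0.2364 0.0145]
top slot1 0.85 [ 0.5876 -0.0201  0.0401]
top slot1 0.71 [ 0.5866 -0.1256  0.0376]
top slot1 0.64 [0.5846 0.0396 0.0382]
top slot1 0.59 [ 0.5848 -0.0706  0.0377]
top knob_grip 0.45 [0.632  0.1127 0.0553]
side pillar1 0.87 [0.4907 0.2487 0.0168]
side pillar1 0.81 [0.2957 0.2324 0.0109]
side pillar1 0.7 [0.4555 0.3412 0.0183]
side pillar1 0.7 [0.5413 0.4804 0.0147]
side pillar1 0.64 [ 0.5118 -0.2623  0.016 ]
side slot1 0.93 [ 0.5854 -0.127   0.0415]
side slot1 0.9 [ 0.5876 -0.0732  0.0408]
side slot1 0.89 [0.5885 0.037  0.0394]
side slot1 0.62 [ 0.5871 -0.0159  0.0392]
side handle 0.84 [ 0.4635 -0.042   0.0467]
side handle 0.51 [ 0.6661  0.3629 -0.0024]
side knob_grip 0.47 [0.6276 0.1132 0.062 ]
t 13.97 at [ 0.4602 -0.0386  0.1478] [ 1.7992e+02 -3.0000e-02 -9.2030e+01] w 0.05 F [ 0.  -0.3 -0.6]
MOVE dx -0.2855 dy -0.0197 dz 0.0278 roll -1.3968  rows 7.5
```

View pics/side5z.png

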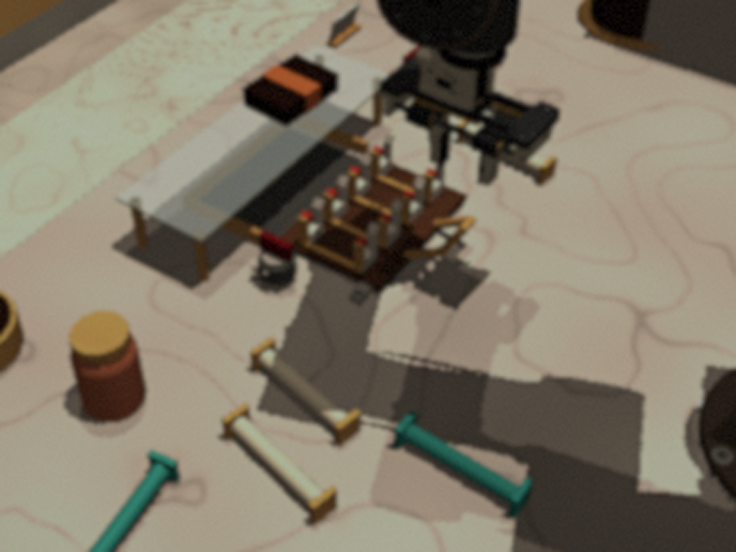

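View pics/top5z.png

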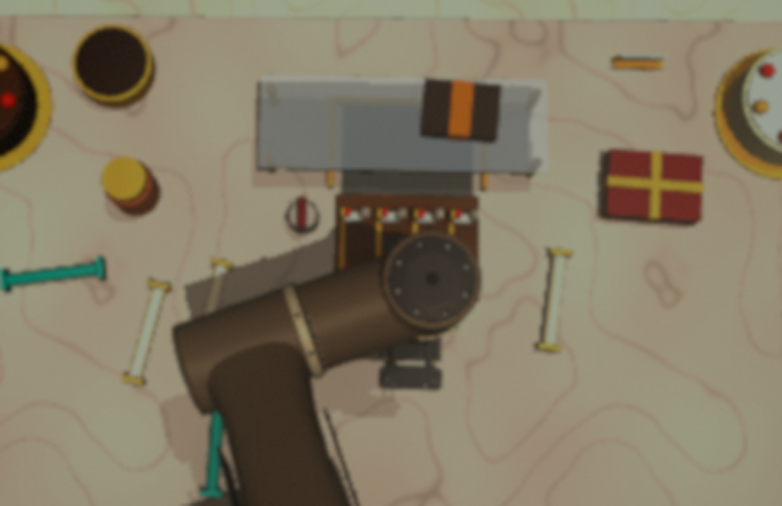

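Emit:
step_arm --pt "0.06 -0.285 -0.02 0.02 -1.397" --pt "0.06 -0.285 -0.02 0.02 -1.397" --pt "0.06 -0.285 -0.02 0.02 -1.397" --pt "0.06 -0.285 -0.02 0.02 -1.397" --pt "0.06 -0.285 -0.02 0.02 -1.397"

```text
time_s: 14.6
tcp_pos: [0.4906, 0.2483, 0.1278]
eef_rot: [180.0, -0.0, -37.9]
contact_force: [-0.1, -0.9, -0.4]
gripper_width: 0.06
```

Emit:
step_arm --pt "0.06 0 0 0 -0.47" --pt "0.06 0 0 0 -0.47" --pt "0.06 0 0 0 -0.47" --pt "0.06 0 0 0 -0.47"

```text
time_s: 15.1
tcp_pos: [0.4905, 0.2455, 0.1281]
eef_rot: [180.0, 0.0, -11.4]
contact_force: [-0.0, -0.3, -0.9]
gripper_width: 0.0601
```

```bash
python3 - <<'E'
from h import *
c=capture('top'); save(c,'top6')
for d in spotter.tip_of('top','slot1'): print(round(d['p'],2),np.round(d['location'],4))
# forks
P,C=box(c,.5,.68,-.19,.09,.045,.085)
for n_,f in (('white',lambda C:(C.min(1)>110)),('red',lambda C:(C[:,0]>1.6*C[:,1])&(C[:,0]>80))):
    Q=P[f(C.astype(int))]; print(n_,len(Q)); 
    m=np.zeros((200,300),np.uint8)
    np.add.at(m,(((Q[:,0]-.5)*1000).astype(int),((Q[:,1]+.2)*1000).astype(int)),1)
    m=cv2.dilate((m>0).astype(np.uint8),np.ones((5,5)))
    k,l,st,ce=cv2.connectedComponentsWithStats(m)
    for i in range(1,k): print((ce[i][::-1]/1000+[.5,-.2]).round(4),st[i][4])
P,C=box(c,.4,.58,.2,.29,.008,.05);print(pca(P))
to(.491,.246,.002,-12)
E
```

```text
0.93 [ 0.5873 -0.1233  0.0389]
0.91 [ 0.5824 -0.0683  0.0393]
0.75 [ 0.5859 -0.0205  0.0409]
0.64 [0.5855 0.0398 0.038 ]
0.29 [ 0.6709  0.3625 -0.0034]
white 12
[ 0.54  -0.117] 25
[ 0.5459 -0.1437] 59
[ 0.542 -0.064] 25
[ 0.543 -0.011] 25
[ 0.6265 -0.144 ] 60
[ 0.624 -0.118] 25
[ 0.625 -0.064] 25
[0.626 0.043] 25
red 75
[ 0.5449 -0.1123] 130
[ 0.5475 -0.0594] 156
[ 0.5472 -0.0053] 169
[0.5471 0.0502] 161
[ 0.6305 -0.1135] 129
[ 0.6299 -0.0602] 126
[0.6315 0.0472] 170
[ 0.6318 -0.0064] 152
(185, array([0.4757, 0.2491, 0.0255]), np.float64(-12.9), array([496.1, 246.7]), array([ 77.8, 159.6]), 86.0)
t 15.2 at [0.4906 0.2455 0.1282] [ 1.7997e+02  2.0000e-02 -1.1530e+01] w 0.0599 F [-0.6  0.4  0. ]
MOVE dx 0.0003 dy -0.0006 dz 0.1262 roll 0.0082  rows 2.0
```

Emit:
step_arm --pt "0.06 0 0 0.06 0.008" --pt "0.06 0 0 0.11 0.008" --pt "0.06 0 0 0.126 0.008" --pt "0.0 0 0 0.126 0.008" --pt "0.0 0 0 0.126 0.008" --newtons 50

```text
time_s: 15.82
tcp_pos: [0.4918, 0.2466, 0.0043]
eef_rot: [-179.9, -0.1, -11.8]
contact_force: [-0.1, 0.7, 0.3]
gripper_width: 0.0453
```

Emit:
step_arm --pt "0.0 0 0 0 0" --pt "0.0 0 0 0 0" --pt "0.0 0 0 0 0"

```text
time_s: 16.2
tcp_pos: [0.4909, 0.2459, 0.0033]
eef_rot: [-179.9, -0.0, -11.9]
contact_force: [-1.2, -0.1, 5.9]
gripper_width: 0.0186
```

Emit:
step_arm --pt "0.0 0 0 -0.03 0" --pt "0.0 0 0 -0.09 0" --pt "0.0 0 0 -0.11 0" --pt "0.0 0 0 -0.11 0"

```text
time_s: 16.7
tcp_pos: [0.4913, 0.2463, 0.1143]
eef_rot: [-179.8, -0.1, -11.8]
contact_force: [0.7, -0.9, -1.4]
gripper_width: 0.0192
```

```bash
python3 - <<'E'
from h import *
to(.587,.038,.115,-1)
c=capture('side'); 
P,C=box(c,.4,.58,.18,.32,.07,.16);save(c,'side7')
E
```

```text
t 16.7 at [0.4913 0.2463 0.1143] [-1.7981e+02 -1.1000e-01 -1.1850e+01] w 0.0192 F [ 0.7 -0.9 -1.4]
MOVE dx 0.1364 dy 0.1842 dz -0.0007 roll -0.1893  rows 3.7
```

View pics/side7.png

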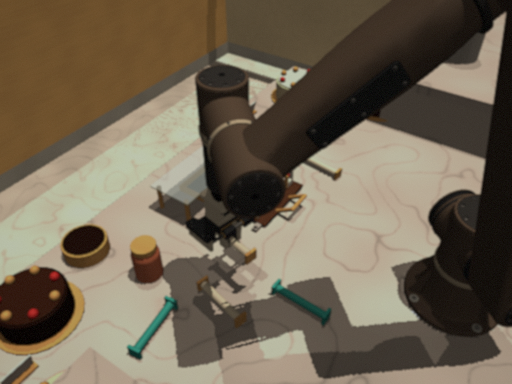

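Pillar held level, gold foot visible at about (247,253). Now over clip 4.

Emit:
step_arm --pt "0.0 0.03 0.04 0 -0.05" --pt "0.0 0.065 0.09 0 -0.1" --pt "0.0 0.1 0.14 0 -0.15" --pt "0.0 0.136 0.184 0 -0.19" --pt "0.0 0.136 0.184 0 -0.19"

```text
time_s: 17.38
tcp_pos: [0.5858, 0.0338, 0.11]
eef_rot: [179.9, 0.2, -1.2]
contact_force: [-0.2, -0.5, -0.8]
gripper_width: 0.0188
```

```bash
python3 - <<'E'
from h import *
to(.587,.038,.06,-1)
E
python3 look.py 8
```

```text
t 17.38 at [0.5858 0.0338 0.11  ] [179.91   0.2   -1.22] w 0.0188 F [-0.2 -0.5 -0.8]
MOVE dx 0.0011 dy -0.0042 dz 0.0500 roll -0.0038  rows 0.8
top pillar1 0.79 [0.5412 0.4757 0.016 ]
top pillar1 0.66 [ 0.5054 -0.2594  0.0168]
top pillar1 0.58 [0.5848 0.0336 0.1271]
top pillar1 0.49 [0.4543 0.337  0.0198]
top slot1 0.9 [0.5886 0.0377 0.0363]
top slot1 0.85 [ 0.5849 -0.1244  0.037 ]
top slot1 0.74 [ 0.5868 -0.0717  0.0395]
top slot1 0.59 [ 0.588  -0.0182  0.0403]
top handle 0.77 [ 0.4647 -0.0429  0.043 ]
top handle 0.75 [ 0.7771 -0.1149  0.0833]
top handle 0.59 [ 0.5877 -0.1258  0.0399]
side pillar1 0.82 [0.5415 0.4804 0.0141]
side pillar1 0.67 [0.5788 0.0418 0.1234]
side pillar1 0.66 [0.2975 0.2321 0.0127]
side pillar1 0.6 [ 0.5075 -0.2604  0.0199]
side pillar1 0.57 [0.4559 0.3428 0.0169]
side slot1 0.86 [ 0.5891 -0.0127  0.0385]
side slot1 0.86 [0.5852 0.0356 0.0367]
side slot1 0.71 [ 0.5903 -0.1252  0.0425]
side slot1 0.68 [ 0.5881 -0.0735  0.0407]
side handle 0.41 [ 0.7694 -0.1148  0.0829]
side knob_grip 0.7 [0.5825 0.0395 0.1259]
side knob_grip 0.49 [0.6277 0.1102 0.0607]
```

View pics/side8z.png

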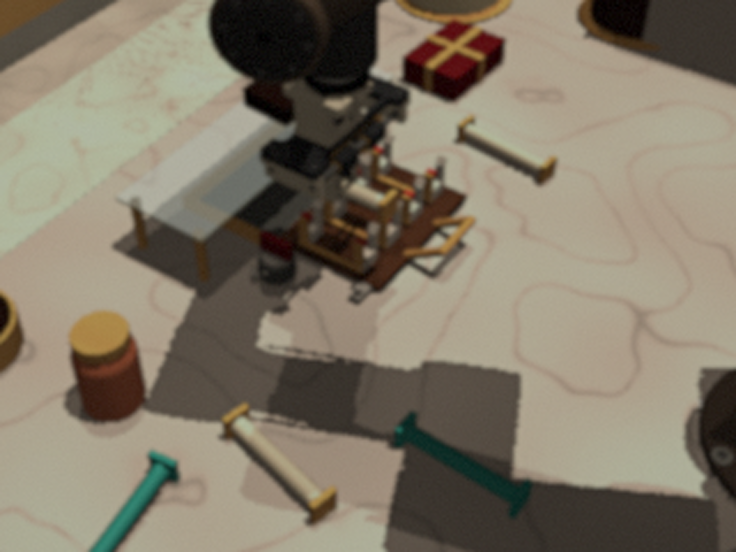

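```bash
python3 - <<'E'
from h import *
to(.587,.037,.06,-1)
E
```

```text
t 17.88 at [0.5858 0.0384 0.1126] [-1.7999e+02 -1.0000e-02 -8.9000e-01] w 0.0188 F [ 0.3 -0.6 -1.3]
MOVE dx 0.0012 dy 0.0014 dz 0.0526 roll 0.0019  rows 0.8
```

Emit:
step_arm --pt "0.0 0.001 0.001 0.03 0" --pt "0.0 0.001 0.001 0.05 0" --pt "0.0 0.001 0.001 0.055 0" --pt "0.0 0.001 0.001 0.06 0" --pt "0.0 0.001 0.001 0.065 0" --newtons 60

```text
time_s: 18.5
tcp_pos: [0.5882, 0.035, 0.0499]
eef_rot: [179.9, -0.1, -0.9]
contact_force: [-0.9, -11.9, 10.5]
gripper_width: 0.0186
```

Emit:
step_arm --pt "0.0 0 0 0.005 0" --pt "0.0 0 0 0.01 0" --pt "0.0 0 0 0.015 0" --pt "0.0 0 0 0.018 0" --pt "0.0 0 0 0.02 0"

```text
time_s: 19.12
tcp_pos: [0.5867, 0.0368, 0.0273]
eef_rot: [-180.0, 0.0, -1.0]
contact_force: [-0.6, 0.3, 2.3]
gripper_width: 0.0187
```

Emit:
step_arm --pt "0.0 0 0 0.003 0" --pt "0.0 0 0 0.003 0"

```text
time_s: 19.38
tcp_pos: [0.5896, 0.0369, 0.0271]
eef_rot: [-180.0, -0.3, -0.9]
contact_force: [0.4, -3.7, 14.1]
gripper_width: 0.0188
```

Emit:
step_arm --pt "0.032 0 0 0 0" --pt "0.032 0 0 0 0" --pt "0.032 0 0 -0.04 0" --pt "0.032 0 0 -0.09 0" --pt "0.032 0 0 -0.09 0"

```text
time_s: 20.0
tcp_pos: [0.5893, 0.0374, 0.1184]
eef_rot: [-179.9, -0.4, -0.9]
contact_force: [-0.1, 0.2, -0.8]
gripper_width: 0.0317
```

```bash
python3 - <<'E'
from h import *
to(.456,.338,.12,-12)
c=capture('side'); save(c,'side9'); P,C=box(c,.5,.68,.01,.07,.03,.07)
for d in spotter.tip_of('side','pillar1'): print(round(d['p'],2),np.round(d['location'],4))
c=capture('top')
for d in spotter.tip_of('top','pillar1'): print(round(d['p'],2),np.round(d['location'],4))
E
```

```text
t 20.0 at [0.5893 0.0374 0.1184] [-179.88   -0.38   -0.92] w 0.0317 F [-0.1  0.2 -0.8]
MOVE dx -0.1381 dy -0.2984 dz -0.0016 roll 0.1935  rows 5.3
0.97 [0.5406 0.4792 0.0169]
0.9 [0.5891 0.0398 0.0442]
0.82 [0.297  0.2322 0.0136]
0.81 [0.4576 0.3393 0.0161]
0.58 [ 0.509  -0.2607  0.021 ]
0.8 [0.5432 0.4748 0.0184]
0.75 [ 0.506  -0.2586  0.0153]
0.7 [0.5901 0.0369 0.041 ]
0.53 [0.455  0.336  0.0201]
```

Emit:
step_arm --pt "0.06 -0.138 -0.298 0 0.193" --pt "0.06 -0.138 -0.298 0 0.193" --pt "0.06 -0.138 -0.298 0 0.193" --pt "0.06 -0.138 -0.298 0 0.193" --pt "0.06 -0.138 -0.298 0 0.193" --newtons 50

```text
time_s: 20.82
tcp_pos: [0.4611, 0.3185, 0.1133]
eef_rot: [179.9, 0.1, -12.0]
contact_force: [1.0, 0.8, 0.3]
gripper_width: 0.06
```

Emit:
step_arm --pt "0.06 -0.011 -0.025 0 0" --pt "0.06 -0.011 -0.025 0 0"

```text
time_s: 21.08
tcp_pos: [0.4563, 0.3453, 0.1132]
eef_rot: [179.9, 0.0, -11.9]
contact_force: [0.1, -0.6, 0.2]
gripper_width: 0.0592
```

```bash
python3 - <<'E'
from h import *
c=capture('side'); save(c,'side10')
P,C=box(c,.37,.55,.27,.4,.008,.05); print(pca(P))
for d in spotter.tip_of('side','pillar1'): print(round(d['p'],2),np.round(d['location'],4))
to(.456,.3375,.001,-12)
E
```

```text
(485, array([0.4396, 0.348 , 0.0237]), np.float64(-11.6), array([458.2, 341.2]), array([ 32.2, 152.8]), 76.5)
0.92 [0.297  0.2292 0.0145]
0.77 [0.4552 0.3431 0.0169]
0.57 [0.5394 0.4789 0.0184]
t 21.18 at [0.4568 0.3432 0.1135] [ 1.7988e+02  6.0000e-02 -1.2020e+01] w 0.0598 F [-0.4 -0.1  0.2]
MOVE dx 0.0004 dy 0.0058 dz 0.1125 roll -0.0003  rows 1.8
```

Emit:
step_arm --pt "0.06 0 0.005 0 0" --pt "0.06 0 0.005 0.06 0" --pt "0.06 0 0.005 0.1 0" --pt "0.06 0 0.005 0.112 0" --pt "0.0 0 0.005 0.112 0"

```text
time_s: 21.8
tcp_pos: [0.4564, 0.3384, 0.0026]
eef_rot: [179.9, 0.0, -12.1]
contact_force: [-0.7, 0.1, 1.2]
gripper_width: 0.0547
```

Emit:
step_arm --pt "0.0 0 0 0 0" --pt "0.0 0 0 0 0" --pt "0.0 0 0 0 0" --pt "0.0 0 0 0 0" --pt "0.0 0 0 0 0"

```text
time_s: 22.42
tcp_pos: [0.4562, 0.3394, 0.0032]
eef_rot: [-180.0, -0.0, -12.0]
contact_force: [-1.9, -0.8, 6.8]
gripper_width: 0.0186
```

Held. Lift and go to clip 2 (-0.071); keep high over the seated pillar.

Emit:
step_arm --pt "0.0 0 0 -0.03 0" --pt "0.0 0 0 -0.09 0" --pt "0.0 0 0 -0.115 0" --pt "0.0 0 0 -0.115 0"

```text
time_s: 22.92
tcp_pos: [0.4568, 0.3402, 0.1198]
eef_rot: [-179.8, -0.1, -12.0]
contact_force: [-1.0, 0.6, -1.8]
gripper_width: 0.0186
```

```bash
python3 - <<'E'
from h import *
to(.587,-.071,.118,-1)
E
```

```text
t 22.93 at [0.4568 0.3402 0.1198] [-1.7976e+02 -1.1000e-01 -1.2010e+01] w 0.0186 F [-1.   0.6 -1.8]
MOVE dx 0.2129 dy 0.3752 dz 0.0018 roll -0.1921  rows 6.9
```

Emit:
step_arm --pt "0.0 0.02 0.035 0 -0.04" --pt "0.0 0.045 0.08 0 -0.09" --pt "0.0 0.07 0.125 0 -0.14" --pt "0.0 0.096 0.17 0 -0.19" --pt "0.0 0.122 0.215 0 -0.19"

```text
time_s: 23.55
tcp_pos: [0.53, 0.1016, 0.116]
eef_rot: [179.9, 0.1, -1.1]
contact_force: [1.1, 0.5, -1.3]
gripper_width: 0.0188
```

```bash
python3 - <<'E'
from h import *
to(.587,-.071,.118,-1)
E
```

```text
t 23.55 at [0.53   0.1016 0.116 ] [ 1.7995e+02  1.2000e-01 -1.0800e+00] w 0.0188 F [ 1.1  0.5 -1.3]
MOVE dx 0.0602 dy 0.1715 dz -0.0020 roll -0.0014  rows 2.9
```

Emit:
step_arm --pt "0.0 0.018 0.05 0 0" --pt "0.0 0.036 0.1 0 0" --pt "0.0 0.054 0.15 0 0" --pt "0.0 0.06 0.171 0 0" --pt "0.0 0.06 0.171 0 0"

```text
time_s: 24.18
tcp_pos: [0.5863, -0.0704, 0.1155]
eef_rot: [180.0, 0.2, -1.3]
contact_force: [-0.6, -0.2, -1.7]
gripper_width: 0.0186
```

Emit:
step_arm --pt "0.0 0 0 0 0"

```text
time_s: 24.3
tcp_pos: [0.5864, -0.0685, 0.1163]
eef_rot: [180.0, 0.1, -1.2]
contact_force: [0.2, -0.6, -0.8]
gripper_width: 0.0187
```

```bash
python3 look.py 11;python3 - <<'E'
from h import *
to(.587,-.071,.06,-1)
E
```

```text
top pillar1 0.79 [ 0.501  -0.2594  0.0152]
top pillar1 0.66 [0.591  0.0356 0.0443]
top pillar1 0.58 [0.5428 0.476  0.0159]
top pillar1 0.56 [0.296  0.2365 0.0161]
top pillar1 0.55 [ 0.5853 -0.0693  0.1316]
top slot1 0.81 [ 0.5881 -0.0695  0.0426]
top slot1 0.74 [ 6.790e-01 -4.108e-01  2.000e-04]
top slot1 0.68 [ 0.5871 -0.018   0.0412]
top slot1 0.56 [0.5906 0.0397 0.0384]
top handle 0.66 [ 0.4689 -0.0417  0.0417]
side pillar1 0.93 [0.5441 0.4776 0.0142]
side pillar1 0.91 [0.5867 0.0396 0.0417]
side pillar1 0.65 [ 0.5871 -0.063   0.1322]
side pillar1 0.59 [0.2948 0.2321 0.0145]
side slot1 0.94 [ 0.5903 -0.0747  0.0421]
side slot1 0.82 [0.589  0.0363 0.04  ]
side slot1 0.66 [ 0.5927 -0.0164  0.0405]
side slot1 0.64 [ 0.7721 -0.1163  0.0852]
side slot1 0.57 [ 0.5897 -0.1265  0.0392]
side handle 0.85 [ 0.4644 -0.0408  0.0436]
side knob_grip 0.78 [0.626  0.1088 0.0603]
t 24.8 at [ 0.5872 -0.0684  0.1176] [-1.80e+02 -1.00e-02 -1.11e+00] w 0.0184 F [ 0.3  0.9 -0. ]
MOVE dx -0.0002 dy 0.0026 dz 0.0576 roll -0.0019  rows 0.9
```

View pics/side11z.png

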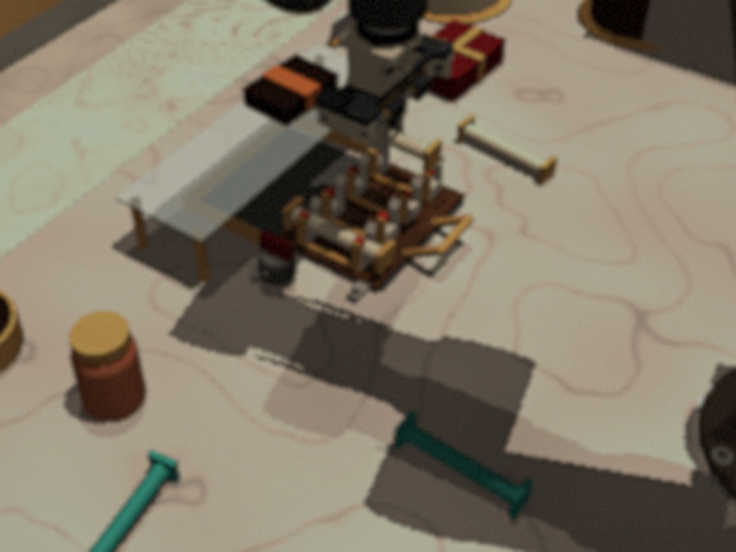

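Emit:
step_arm --pt "0.0 0 0.0025 0.03 0" --pt "0.0 0 0.0025 0.055 0" --pt "0.0 0 0.0025 0.06 0" --pt "0.0 0 0.0025 0.065 0" --pt "0.0 0 0.0025 0.07 0" --newtons 60

```text
time_s: 25.42
tcp_pos: [0.5891, -0.073, 0.0504]
eef_rot: [179.8, -0.2, -1.0]
contact_force: [-1.3, -12.2, 10.9]
gripper_width: 0.0189
```

Emit:
step_arm --pt "0.0 0 0 0.005 0" --pt "0.0 0 0 0.01 0" --pt "0.0 0 0 0.015 0" --pt "0.0 0 0 0.02 0" --pt "0.0 0 0 0.023 0"

```text
time_s: 26.05
tcp_pos: [0.5894, -0.0709, 0.0268]
eef_rot: [180.0, -0.2, -1.1]
contact_force: [-1.3, 0.4, 27.8]
gripper_width: 0.0185
```

Seated against the floor (27.8 N). Release and go to pillar 3.

Emit:
step_arm --pt "0.032 0 0 -0.002 0" --pt "0.032 0 0 -0.002 0" --pt "0.032 0 0 -0.05 0" --pt "0.032 0 0 -0.09 0" --pt "0.04 0 0 -0.09 0" --newtons 50

```text
time_s: 26.68
tcp_pos: [0.589, -0.071, 0.1176]
eef_rot: [-180.0, -0.3, -1.1]
contact_force: [0.2, -0.2, -0.5]
gripper_width: 0.037
```

```bash
python3 - <<'E'
from h import *
to(.507,-.26,.115,-6.5)
for n in('side','top'):
    c=capture(n); save(c,n+'12')
    P,C=box(c,.41,.6,-.33,-.2,.008,.05); print(n,pca(P))
    for d in spotter.tip_of(n,'pillar1'): print(round(d['p'],2),np.round(d['location'],4))
E
```

```text
t 26.68 at [ 0.589  -0.071   0.1176] [-179.96   -0.31   -1.11] w 0.037 F [ 0.2 -0.2 -0.5]
MOVE dx -0.0783 dy 0.1906 dz 0.0026 roll 0.0940  rows 3.3
side (328, array([ 0.5074, -0.2538,  0.0232]), np.float64(-7.6), array([ 509.4, -257.7]), array([ 37.2, 153.1]), 82.1)
0.8 [ 0.5879 -0.0691  0.0414]
0.74 [0.589  0.038  0.0429]
0.68 [0.5395 0.4796 0.0169]
0.6 [ 0.5077 -0.2607  0.0185]
0.55 [0.2966 0.2346 0.0129]
top (345, array([ 0.5087, -0.2602,  0.0229]), np.float64(-4.5), array([ 505., -264.]), array([189.8, 122.5]), 1.0)
0.82 [ 0.5054 -0.2564  0.0155]
0.61 [0.2953 0.2407 0.0169]
0.57 [0.5436 0.477  0.0157]
0.56 [ 0.5867 -0.0719  0.043 ]
0.46 [0.5927 0.0331 0.0409]
```

Emit:
step_arm --pt "0.06 -0.078 0.19 0 0.094" --pt "0.06 -0.078 0.19 0 0.094" --pt "0.06 -0.078 0.19 0 0.094" --pt "0.06 -0.078 0.19 0 0.094" --pt "0.06 -0.078 0.19 0 0.094"

```text
time_s: 27.5
tcp_pos: [0.5043, -0.2605, 0.1134]
eef_rot: [-180.0, 0.1, -6.7]
contact_force: [-0.5, 0.1, -0.3]
gripper_width: 0.06
```

Emit:
step_arm --pt "0.06 0 0 0 0" --pt "0.06 0 0 0 0"

```text
time_s: 27.75
tcp_pos: [0.5059, -0.2586, 0.1142]
eef_rot: [-180.0, 0.0, -6.4]
contact_force: [0.1, 0.0, -0.3]
gripper_width: 0.06
```

```bash
python3 - <<'E'
from h import *
to(.508,-.2595,.001,-6.5)
E
```

```text
t 27.75 at [ 0.5059 -0.2586  0.1142] [-1.80e+02  2.00e-02 -6.43e+00] w 0.06 F [ 0.1  0.  -0.3]
MOVE dx 0.0022 dy 0.0006 dz 0.1132 roll 0.0012  rows 1.8
```

Emit:
step_arm --pt "0.06 0.002 0 0.06 0" --pt "0.06 0.002 0 0.1 0" --pt "0.06 0.002 0 0.112 0" --pt "0.0 0.002 0 0.112 0" --pt "0.0 0.002 0 0.112 0"

```text
time_s: 28.38
tcp_pos: [0.5088, -0.2599, 0.0042]
eef_rot: [180.0, -0.1, -6.5]
contact_force: [0.7, -0.7, -0.2]
gripper_width: 0.0453
```

Emit:
step_arm --pt "0.0 0 0 0 0" --pt "0.0 0 0 0 0" --pt "0.0 0 0 0 0" --pt "0.0 0 0 0 0"

```text
time_s: 28.88
tcp_pos: [0.5078, -0.26, 0.0033]
eef_rot: [180.0, -0.1, -6.5]
contact_force: [-1.5, -0.3, 5.8]
gripper_width: 0.019
```

Emit:
step_arm --pt "0.0 0 0 -0.03 0" --pt "0.0 0 0 -0.09 0" --pt "0.0 0 0 -0.115 0" --pt "0.0 0 0 -0.115 0"

```text
time_s: 29.38
tcp_pos: [0.5087, -0.2601, 0.1199]
eef_rot: [180.0, -0.3, -6.5]
contact_force: [0.0, -0.3, -1.6]
gripper_width: 0.0184
```

```bash
python3 - <<'E'
from h import *
to(.588,-.125,.118,-1)
E
```

```text
t 29.38 at [ 0.5087 -0.2601  0.1199] [179.99  -0.27  -6.51] w 0.0184 F [ 0.  -0.3 -1.6]
MOVE dx 0.0634 dy -0.1432 dz 0.0019 roll -0.0962  rows 2.5
```

Emit:
step_arm --pt "0.0 0.015 -0.035 0 -0.03" --pt "0.0 0.035 -0.08 0 -0.06" --pt "0.0 0.055 -0.125 0 -0.096" --pt "0.0 0.063 -0.143 0 -0.096" --pt "0.0 0.063 -0.143 0 -0.096"

```text
time_s: 30.0
tcp_pos: [0.586, -0.1239, 0.1162]
eef_rot: [180.0, 0.1, -0.9]
contact_force: [0.3, 0.0, -0.9]
gripper_width: 0.0186
```

Emit:
step_arm --pt "0.0 0 0 0 0" --pt "0.0 0 0 0 0" --pt "0.0 0 0 0 0"

```text
time_s: 30.38
tcp_pos: [0.5859, -0.1257, 0.1176]
eef_rot: [-180.0, -0.0, -1.1]
contact_force: [-0.4, -0.1, -1.5]
gripper_width: 0.0187
```

```bash
python3 - <<'E'
from h import *
to(.588,-.125,.06,-1)
E
python3 look.py 13
```

```text
t 30.38 at [ 0.5859 -0.1257  0.1176] [-180.     -0.     -1.09] w 0.0187 F [-0.4 -0.1 -1.5]
MOVE dx 0.0021 dy -0.0007 dz 0.0576 roll -0.0016  rows 0.9
top pillar1 0.59 [ 0.5901 -0.0697  0.0396]
top pillar1 0.56 [0.2966 0.2362 0.0176]
top pillar1 0.53 [0.5418 0.4764 0.0164]
top pillar1 0.51 [ 0.5841 -0.1236  0.1266]
top slot1 0.87 [ 0.5925 -0.0177  0.0422]
top slot1 0.77 [ 0.5922 -0.1248  0.0386]
top slot1 0.61 [ 0.5917 -0.0706  0.0443]
top slot1 0.6 [0.5935 0.039  0.0398]
top handle 0.97 [ 0.4712 -0.0438  0.0407]
side pillar1 0.92 [0.5903 0.0387 0.0415]
side pillar1 0.88 [0.298  0.2309 0.0151]
side pillar1 0.8 [ 0.5922 -0.0677  0.0397]
side pillar1 0.61 [0.5401 0.4799 0.0122]
side pillar1 0.56 [ 0.5879 -0.1256  0.1334]
side slot1 0.92 [ 0.5921 -0.0163  0.0365]
side slot1 0.92 [0.5952 0.0374 0.0365]
side slot1 0.8 [ 0.5933 -0.1251  0.0425]
side slot1 0.76 [ 0.5945 -0.072   0.0394]
side handle 0.77 [ 0.4689 -0.0391  0.0442]
side knob_grip 0.7 [0.6253 0.1091 0.059 ]
```

View pics/side13z.png

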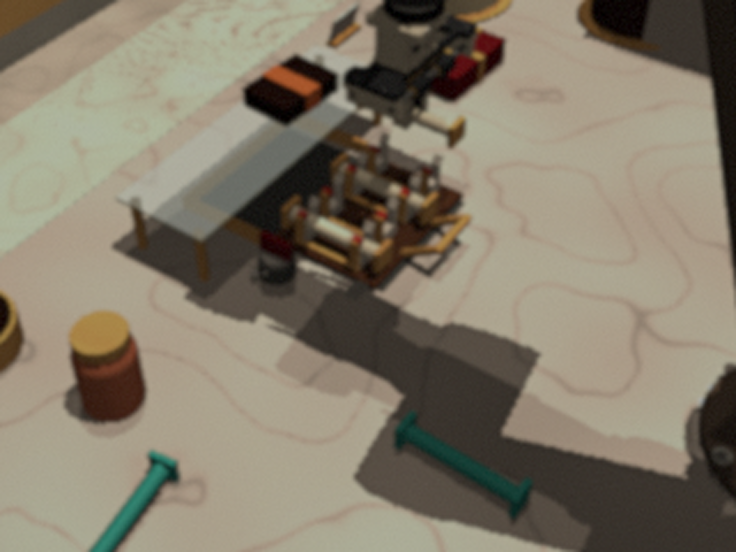

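Emit:
step_arm --pt "0.0 0.006 -0.001 0.03 0" --pt "0.0 0.006 -0.001 0.055 0" --pt "0.0 0.006 -0.001 0.06 0" --pt "0.0 0.006 -0.001 0.065 0" --pt "0.0 0.006 -0.001 0.07 0" --newtons 60

```text
time_s: 31.5
tcp_pos: [0.5952, -0.1263, 0.0515]
eef_rot: [179.8, -0.3, -0.9]
contact_force: [-1.4, -12.2, 14.4]
gripper_width: 0.0189
```

Emit:
step_arm --pt "0.0 0 0 0.005 0" --pt "0.0 0 0 0.01 0" --pt "0.0 0 0 0.015 0" --pt "0.0 0 0 0.02 0" --pt "0.0 0 0 0.023 0"

```text
time_s: 32.12
tcp_pos: [0.5944, -0.1242, 0.0268]
eef_rot: [180.0, -0.2, -0.9]
contact_force: [-1.8, -0.2, 22.4]
gripper_width: 0.0187
```

Emit:
step_arm --pt "0.032 0 0 -0.002 0" --pt "0.032 0 0 -0.002 0" --pt "0.032 0 0 -0.05 0" --pt "0.032 0 0 -0.1 0" --pt "0.04 0 0 -0.12 0" --newtons 40

```text
time_s: 32.75
tcp_pos: [0.5936, -0.1239, 0.1479]
eef_rot: [-180.0, -0.3, -1.0]
contact_force: [-0.4, 0.2, -0.7]
gripper_width: 0.037
```

Emit:
step_arm --pt "0.05 -0.06 0.05 0 0" --pt "0.05 -0.12 0.1 0 0" --pt "0.05 -0.15 0.13 0 0" --pt "0.05 -0.15 0.13 0 0"

```text
time_s: 33.25
tcp_pos: [0.437, -0.2527, 0.1447]
eef_rot: [-180.0, 0.0, -1.2]
contact_force: [0.9, 0.0, 0.1]
gripper_width: 0.0503
```

```bash
python3 look.py 14; python3 - <<'E'
from h import *
c=capture('side')
for y0 in(-.124,-.07,.037):
    P,C=box(c,.565,.615,y0-.008,y0+.014,.035,.065); print(y0,len(P),np.percentile(P[:,2],[50,90,97]).round(4))
to(.47,-.042,.11,-91.5)
E
```

```text
top pillar1 0.84 [0.2947 0.2358 0.0168]
top pillar1 0.78 [0.5434 0.4764 0.0156]
top pillar1 0.68 [0.5957 0.0354 0.0434]
top pillar1 0.64 [ 0.5911 -0.1182  0.043 ]
top pillar1 0.47 [ 0.5956 -0.0734  0.0453]
top slot1 0.9 [0.5969 0.0391 0.0373]
top slot1 0.81 [ 0.5981 -0.0166  0.0422]
top slot1 0.76 [ 0.5951 -0.1224  0.0374]
top slot1 0.62 [ 0.5948 -0.0702  0.0393]
top handle 0.55 [ 0.4764 -0.0412  0.0414]
top knob_grip 0.68 [0.6308 0.1139 0.0558]
top knob_grip 0.68 [ 0.7177 -0.0465  0.0026]
side pillar1 0.9 [0.5418 0.4801 0.0154]
side pillar1 0.79 [ 0.5928 -0.1202  0.0433]
side pillar1 0.74 [0.2951 0.2323 0.014 ]
side pillar1 0.6 [0.5946 0.0373 0.0414]
side pillar1 0.58 [ 0.5948 -0.0669  0.0412]
side slot1 0.92 [ 0.5988 -0.0157  0.0399]
side slot1 0.89 [0.5952 0.0396 0.0374]
side slot1 0.86 [ 0.6003 -0.0733  0.0411]
side slot1 0.82 [ 0.5989 -0.1248  0.0424]
side slot1 0.58 [ 0.4727 -0.0434  0.0471]
side handle 0.86 [ 0.4738 -0.0431  0.0453]
side knob_grip 0.53 [0.6261 0.1107 0.0635]
-0.124 72 [0.0477 0.0512 0.052 ]
-0.07 87 [0.0479 0.0513 0.0521]
0.037 90 [0.0475 0.0522 0.0535]
t 33.8 at [ 0.4404 -0.2509  0.1443] [-1.8e+02  2.0e-02 -9.7e-01] w 0.0501 F [-0.3  0.2  0.4]
MOVE dx 0.0261 dy -0.2094 dz 0.0343 roll 1.5801  rows 8.5
```

View pics/side14z.png

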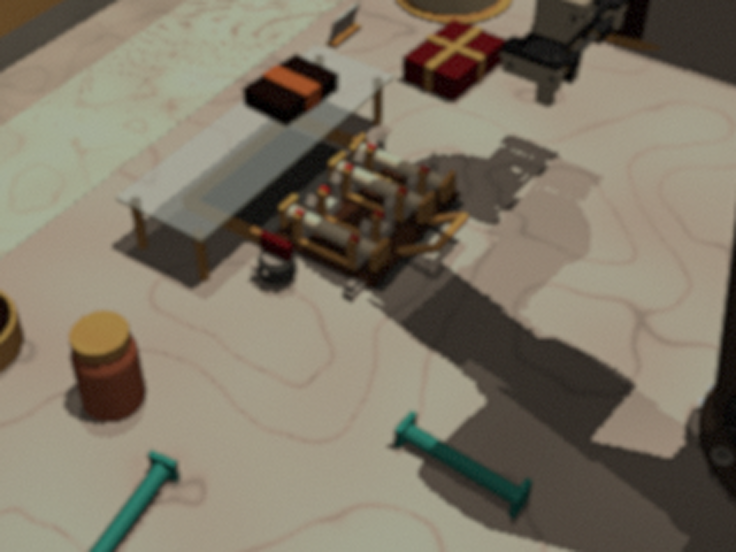

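View pics/top14z.png

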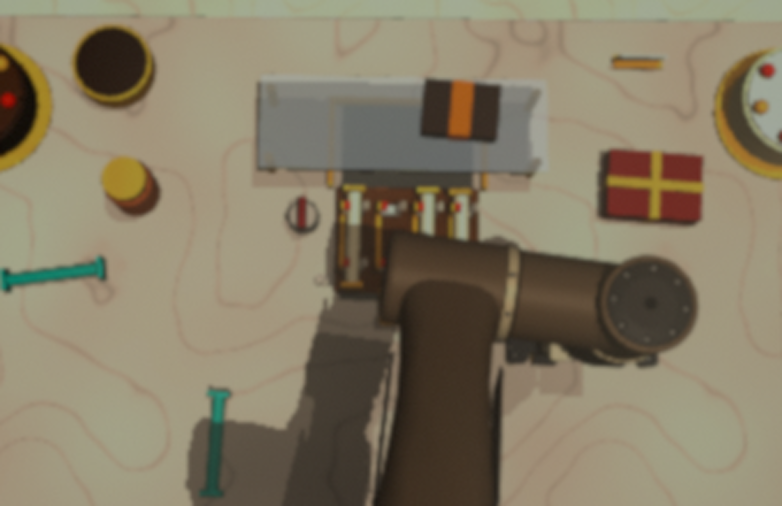

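Emit:
step_arm --pt "0.0 0.003 -0.06 0 0" --pt "0.0 0.003 -0.12 0 0" --pt "0.0 0.003 -0.18 0 0" --pt "0.0 0.003 -0.208 0 0" --pt "0.0 0.003 -0.208 0 0"

```text
time_s: 34.42
tcp_pos: [0.447, -0.0415, 0.1447]
eef_rot: [-180.0, -0.0, -0.8]
contact_force: [0.8, 0.7, -0.3]
gripper_width: 0.0056
```

Emit:
step_arm --pt "0.0 0 0 0 0" --pt "0.0 0 0 0 0"

```text
time_s: 34.67
tcp_pos: [0.4466, -0.0441, 0.1444]
eef_rot: [180.0, 0.0, -1.1]
contact_force: [-0.7, -0.9, -0.3]
gripper_width: 0.0007
```

```bash
python3 - <<'E'
from h import *
to(.44,-.043,.0235,-1)
E
```

```text
t 34.67 at [ 0.4466 -0.0441  0.1444] [ 1.7999e+02  2.0000e-02 -1.0800e+00] w 0.0007 F [-0.7 -0.9 -0.3]
MOVE dx -0.0066 dy -0.0009 dz 0.1209 roll -0.0014  rows 1.9
```

Emit:
step_arm --pt "0.0 -0.01 0 0.0 0" --pt "0.0 -0.01 0 0.06 0" --pt "0.0 -0.01 0 0.12 0" --pt "0.0 -0.01 0 0.12 0" --pt "0.0 -0.01 0 0.12 0"

```text
time_s: 35.3
tcp_pos: [0.4375, -0.0433, 0.0261]
eef_rot: [180.0, -0.1, -1.0]
contact_force: [0.6, -0.5, 1.2]
gripper_width: 0.0002
```

Emit:
step_arm --pt "0.0 0.02 0 0 0" --pt "0.0 0.04 0 0 0" --pt "0.0 0.06 0 0 0" --pt "0.0 0.08 0 0 0" --pt "0.0 0.1 0 0 0"

```text
time_s: 35.92
tcp_pos: [0.5378, -0.0448, 0.0277]
eef_rot: [-179.9, -0.2, -1.0]
contact_force: [-2.9, 1.9, -0.6]
gripper_width: -0.0
```

```bash
python3 - <<'E'
from h import *
c=capture('side'); save(c,'side15')
for d in spotter.tip_of('side','handle')+spotter.tip_of('side','slot1'): print(round(d['p'],2),np.round(d['location'],4))
to(.577,-.043,.0235,-1)
E
```

```text
0.55 [ 0.5567 -0.0426  0.0453]
0.93 [ 0.6791 -0.0178  0.0405]
0.91 [ 0.6787 -0.1258  0.0408]
0.71 [ 0.6792 -0.0753  0.0417]
0.68 [0.6781 0.0379 0.0385]
t 36.08 at [ 0.5386 -0.0447  0.0272] [-179.94   -0.26   -1.03] w 0.0006 F [ 0.1 -0.3 -0.4]
MOVE dx 0.0384 dy -0.0024 dz 0.0037 roll -0.0005  rows 0.6
```

View pics/side15.png

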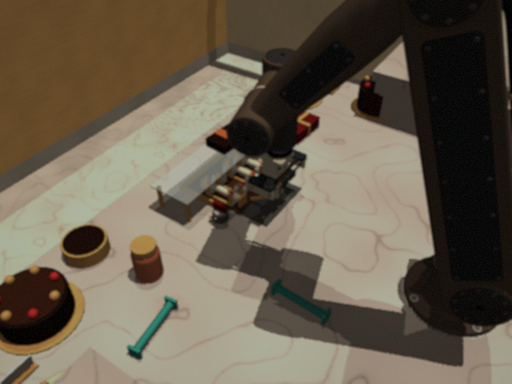

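Emit:
step_arm --pt "0.0 0.012 0 0 0" --pt "0.0 0.024 0 0 0" --pt "0.0 0.032 0 0 0" --pt "0.0 0.038 0 0 0" --pt "0.0 0.041 0 0 0"

```text
time_s: 36.7
tcp_pos: [0.5756, -0.046, 0.0239]
eef_rot: [180.0, 0.3, -1.1]
contact_force: [-12.0, 3.2, 8.6]
gripper_width: 0.0003
```

Emit:
step_arm --pt "0.0 0.002 0 0 0" --pt "0.0 0.002 0 0 0"

```text
time_s: 36.95
tcp_pos: [0.5755, -0.0461, 0.0236]
eef_rot: [180.0, 0.4, -1.1]
contact_force: [-12.5, 2.6, 8.4]
gripper_width: 0.0003
```

Emit:
step_arm --pt "0.0 -0.02 0 0 0" --pt "0.0 -0.03 0 0 0" --pt "0.0 -0.03 0 -0.06 0" --pt "0.0 -0.03 0 -0.12 0" --pt "0.0 -0.1 0.1 -0.12 0"

```text
time_s: 37.58
tcp_pos: [0.5184, -0.0945, 0.1497]
eef_rot: [-180.0, -0.6, -0.7]
contact_force: [0.3, -1.5, -1.4]
gripper_width: 0.0008
```

```bash
python3 look.py 16; python3 - <<'E'
from h import *
c=capture('side'); P,C=box(c,.585,.675,.07,.16,.06,.09); print(pca(P))
c=capture('top'); P,C=box(c,.585,.675,.07,.16,.06,.09); print(pca(P))
to(.629,.112,.12,-1)
E
```

```text
top pillar1 0.69 [ 0.6696  0.362  -0.0012]
top pillar1 0.65 [0.7157 0.0344 0.0433]
top pillar1 0.64 [0.5435 0.475  0.0171]
top pillar1 0.6 [ 0.706  -0.1212  0.0403]
top pillar1 0.53 [0.2987 0.2354 0.0158]
top slot1 0.91 [ 0.7162 -0.1259  0.0366]
top slot1 0.88 [ 0.714  -0.0191  0.0415]
top slot1 0.87 [ 0.7132 -0.0709  0.0403]
top slot1 0.57 [0.7164 0.039  0.0375]
top knob_grip 0.58 [0.629  0.1158 0.0549]
side pillar1 0.95 [0.298  0.2346 0.0159]
side pillar1 0.73 [0.5446 0.4806 0.0149]
side pillar1 0.67 [0.714  0.0363 0.0426]
side pillar1 0.43 [ 0.7108 -0.1225  0.0438]
side slot1 0.91 [ 0.7203 -0.1267  0.0409]
side slot1 0.74 [ 0.7198 -0.0186  0.0418]
side slot1 0.69 [ 0.7178 -0.0746  0.0411]
side slot1 0.59 [0.7152 0.0349 0.0376]
side handle 0.67 [ 0.594  -0.0429  0.0456]
side knob_grip 0.52 [0.6266 0.1112 0.0609]
(82, array([0.6282, 0.1158, 0.068 ]), np.float64(1.2), array([630.5, 114.6]), array([46.3, 14.5]), 3.0)
(45, array([0.6341, 0.112 , 0.0691]), np.float64(-0.3), array([633.9, 112. ]), array([37.5, 10.4]), 0.3)
t 38.17 at [ 0.5131 -0.0954  0.1441] [ 1.7999e+02  4.0000e-02 -9.8000e-01] w 0.0008 F [ 0.1  0.1 -0.7]
MOVE dx 0.1123 dy -0.2094 dz 0.0241 roll 0.0003  rows 3.8
```

View pics/side16z.png

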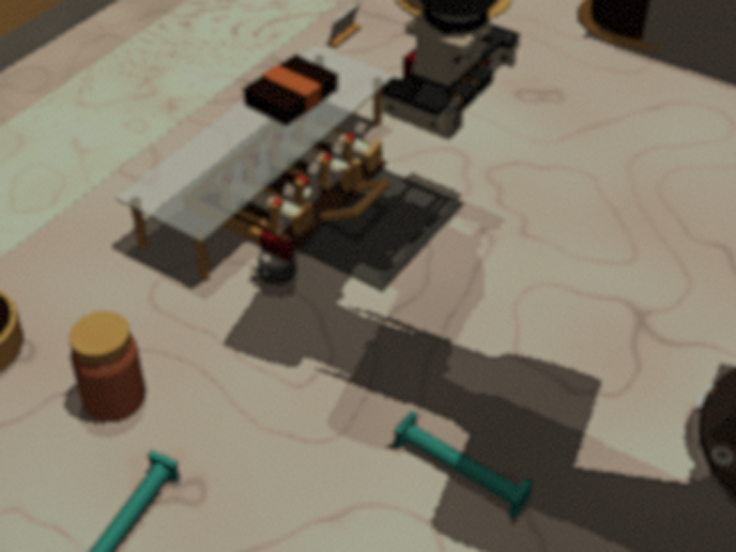

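Emit:
step_arm --pt "0.04 0.03 -0.055 0 0" --pt "0.04 0.06 -0.11 0 0" --pt "0.04 0.09 -0.165 0.0 0" --pt "0.04 0.114 -0.209 0.02 0" --pt "0.04 0.114 -0.209 0.024 0" --newtons 50

```text
time_s: 38.8
tcp_pos: [0.6311, 0.1142, 0.1179]
eef_rot: [179.9, 0.1, -0.8]
contact_force: [-1.5, -0.1, 0.1]
gripper_width: 0.039
```

Emit:
step_arm --pt "0.04 0 0 0 0" --pt "0.04 0 0 0 0" --pt "0.04 0 0 0 0"

```text
time_s: 39.17
tcp_pos: [0.6307, 0.1104, 0.1214]
eef_rot: [-180.0, -0.1, -1.1]
contact_force: [0.4, 0.2, -0.4]
gripper_width: 0.0396
```

```bash
python3 - <<'E'
from h import *
to(.629,.112,.05,-1)
E
```

```text
t 39.17 at [0.6307 0.1104 0.1214] [-1.7997e+02 -6.0000e-02 -1.0700e+00] w 0.0396 F [ 0.4  0.2 -0.4]
MOVE dx -0.0017 dy -0.0016 dz 0.0714 roll -0.0013  rows 1.1
```

Emit:
step_arm --pt "0.04 -0.001 -0.001 0.03 0" --pt "0.04 -0.001 -0.001 0.07 0" --pt "0.04 -0.001 -0.001 0.07 0" --pt "0.0 -0.001 -0.001 0.07 0" --pt "0.0 -0.001 -0.001 0.07 0"

```text
time_s: 39.8
tcp_pos: [0.6308, 0.1125, 0.0526]
eef_rot: [-179.9, -0.2, -1.0]
contact_force: [1.1, -0.0, 0.3]
gripper_width: 0.0253
```

Emit:
step_arm --pt "0.0 0 0 0 0" --pt "0.0 0 0 0 0" --pt "0.0 0 0 0 0" --pt "0.0 0 0 0 0"

```text
time_s: 40.3
tcp_pos: [0.6302, 0.1114, 0.0518]
eef_rot: [180.0, -0.1, -1.0]
contact_force: [-0.5, -5.2, 6.2]
gripper_width: 0.0116
```

Emit:
step_arm --pt "0.0 0 0 0 0.17" --pt "0.0 0 0 0 0.34" --pt "0.0 0 0 0 0.51" --pt "0.0 0 0 0 0.68" --pt "0.0 0 0 0 0.85"

```text
time_s: 40.92
tcp_pos: [0.6299, 0.1108, 0.0518]
eef_rot: [180.0, -0.1, -50.0]
contact_force: [-1.1, -6.9, 6.7]
gripper_width: 0.0119
```

Emit:
step_arm --pt "0.0 0 0 0 0.17" --pt "0.0 0 0 0 0.34" --pt "0.0 0 0 0 0.46" --pt "0.0 0 0 0 0.48" --pt "0.0 0 0 0 0.48"

```text
time_s: 41.55
tcp_pos: [0.6297, 0.1108, 0.0518]
eef_rot: [180.0, -0.1, -77.2]
contact_force: [-1.9, -6.3, 7.7]
gripper_width: 0.0113
```

Turned to the locked stop. Release, lift away, and check.

Emit:
step_arm --pt "0.035 0 0 0 0" --pt "0.035 0 0 0 0" --pt "0.035 0 0 -0.06 0" --pt "0.035 0 0 -0.1 0" --pt "0.035 0 -0.06 -0.1 0"

```text
time_s: 42.18
tcp_pos: [0.6891, 0.1265, 0.1573]
eef_rot: [-179.5, 0.1, -77.2]
contact_force: [1.8, 3.4, 0.7]
gripper_width: 0.035
```

Emit:
step_arm --pt "0.035 0.06 0.06 0 0" --pt "0.035 0.12 0.15 0 0" --pt "0.035 0.18 0.2 0 0" --pt "0.035 0.18 0.2 0 0" --pt "0.035 0.18 0.2 0 0"

```text
time_s: 42.8
tcp_pos: [0.5308, -0.0962, 0.1507]
eef_rot: [-180.0, 0.0, -77.3]
contact_force: [0.2, 0.1, 0.1]
gripper_width: 0.035
```

```bash
python3 look.py 17; python3 - <<'E'
from h import *
for n in('side','top'):
    c=capture(n); P,C=box(c,.585,.675,.07,.16,.06,.09); print(n,pca(P))
    for l in('jar','giftbox','truffles'): print(l,[(round(d['p'],2),np.round(d['location'],3).tolist()) for d in spotter.tip_of(n,l)[:2]])
E
```

```text
top pillar1 0.78 [0.2965 0.236  0.0152]
top pillar1 0.53 [0.5427 0.4768 0.0174]
top pillar1 0.51 [0.7113 0.0366 0.0433]
top pillar1 0.46 [ 0.709  -0.0733  0.0429]
top slot1 0.9 [0.7137 0.0398 0.0388]
top slot1 0.84 [ 0.7156 -0.1248  0.0379]
top slot1 0.57 [ 0.7161 -0.0707  0.0425]
top slot1 0.55 [ 0.7183 -0.0192  0.041 ]
side pillar1 0.96 [0.297  0.231  0.0162]
side pillar1 0.75 [0.542  0.4822 0.0153]
side pillar1 0.59 [ 0.7101 -0.0652  0.0413]
side pillar1 0.54 [ 0.7093 -0.1227  0.0425]
side pillar1 0.51 [0.7114 0.036  0.0449]
side slot1 0.93 [ 0.7143 -0.076   0.041 ]
side slot1 0.88 [ 0.719  -0.0162  0.04  ]
side slot1 0.87 [ 0.7168 -0.1288  0.0403]
side slot1 0.62 [0.7168 0.0369 0.0368]
side slot1 0.48 [0.6292 0.1114 0.0609]
side handle 0.9 [ 0.5907 -0.0403  0.0455]
side knob_grip 0.73 [0.6266 0.1108 0.0591]
side (71, array([0.6279, 0.1164, 0.0688]), np.float64(-76.6), array([628.9, 114.6]), array([12.5, 46.5]), 12.8)
jar [(0.7, [0.666, 0.368, -0.003])]
giftbox [(0.59, [0.712, 0.038, 0.043]), (0.56, [0.717, -0.074, 0.041])]
truffles [(0.87, [0.772, -0.116, 0.09])]
top (0, array([nan, nan, nan]), np.float64(-90.0), array([0., 0.]), array([0., 0.]), 0.0)
jar [(0.59, [0.672, 0.36, -0.001])]
giftbox [(0.61, [0.676, -0.413, -0.0])]
truffles [(0.91, [0.776, -0.116, 0.088])]h.py:16: RuntimeWarning: Mean of empty slice.
  r_=cv2.minAreaRect(P[:,:2].astype(np.float32)*1000); d=P[:,:2]-P[:,:2].mean(0)
  ret = um.true_divide(
h.py:18: RuntimeWarning: Mean of empty slice.
  return len(P),P.mean(0).round(4),round((a+90)%180-90,1),np.round(r_[0],1),np.round(r_[1],1),round(r_[2],1)
```

View pics/side17z.png

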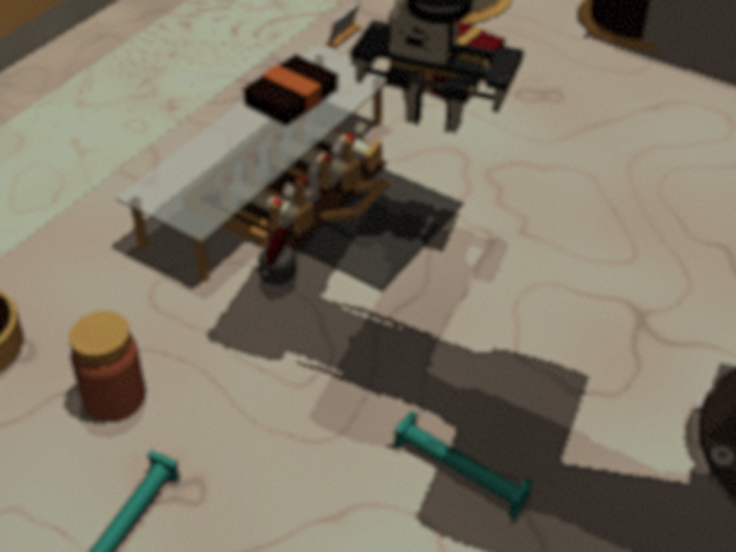

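View pics/top17z.png

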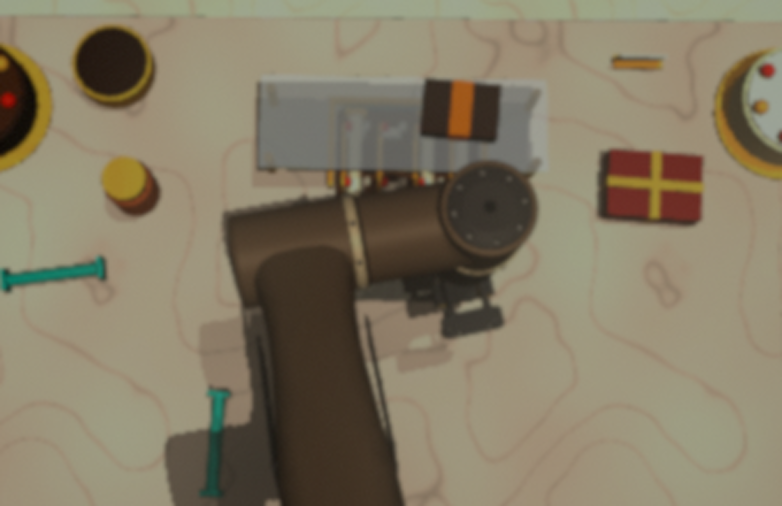

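```bash
python3 -c "
from h import *
print(workorder.close_job())"
```

```text
the job is handed in; nothing more can be done
None
```

I put all three cream pillars away in clips 1, 2 and 4, slid the loaded carriage home and locked the knob, then handed the job in at about 43 s. There was no fourth pillar. I left the two turquoise look-alikes alone.

**Last checks:**
- **Pillars:** while the carriage was out, the three shaft tops measured about 51 mm above the counter, against 50 mm expected when seated. Each pillar pressed firmly against its fork floor.
- **Carriage:** the clip points are back at x ≈ 0.717, the same as at the start. It met the end stop with about 12 N.
- **Knob:** the bar is back at about -76.6°, its starting locked direction. This comes from the side camera only, because the arm hid it from the top camera.
- **Bystanders:** the jar, gift box and truffles show no visible shift. The side camera's network did not find the gift box in the last look, but the top camera did.
- **Robot:** the arm was clear and touching nothing at the end.

**What disagreed:**
- **Gripper height:** the fingertips turned out to be about 21 mm higher than the reported TCP height and the stated tip length imply. Because of this my first attempt to turn the knob closed above the bar, with about 9 N of contact, and I corrected for it from then on.
- **Cameras:** the side camera read about 3 mm to the left (+y) of the top camera.
- **Carriage drift:** the carriage crept about 10 mm back towards home while I was loading it. It was still about 0.12 m out when the last pillar was seated.
- **Pillar position:** the seated pillars lie about 6 mm off the clip points lengthwise, within the stated play.

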